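Set a stripped watch out for reassembly under its dust cover

TASK

Set this watch out for reassembly: gently stand the movement in its round holder on the middle of the little green-topped round pad and put the clear dust cover over it, right down on the bench all round. Lay its other parts in the two wells of the wooden strip in the order they go back on: the red-lidded jar of wheels in the well nearer the pad, the white watch dial, face up, in the well farther from it. Leave the small pink-lidded jar, the loupe, the tweezers and the screwdriver where they are.

Things in the scene. Friction and masses are not known exactly. Their poses are not given: they have to be found in the camera images.
- movement: Watch movement clamped in a round pale-grey and brass holder: the gripping ring is 52 mm across and stands from 0 to 16 mm above its underside (screws and clamps rise to 27 mm in the middle), 0.11 kg, starts on the bench toward its front. Origin: centre of the underside; z up.
- dust_cover: Clear plastic dust cover, a hollow dome open below, black foot ring and black knob: 76 mm outside and 71 mm inside diameter at the foot, the clear shell 44 mm high (inside clear to 41 mm, and 60 mm or more in diameter up to 30 mm), and on it the round knob, 15 mm across at its waist and 19 mm near its top, rising to 66 mm; grip the knob between 48 and 64 mm above the foot. 0.09 kg. Origin: centre of the foot's plane; z up. Starts standing on the bench.
- red_jar: Round glass jar with a bright red lid, 37 mm across and 38 mm high (the lid is the top 12 mm), 0.06 kg. Origin: centre of the underside; z up. Starts on the bench among fixed clutter, with at least about 15 mm free round it, more in most directions.
- watch_dial: Loose white enamel watch dial with dark hour marks on a grey felt disc: a flat round piece 36 mm across and 8 mm high, 0.012 kg, gripped by its rim. Origin: centre of the underside; z up, face up. Starts on the bench among fixed clutter, with at least about 15 mm free round it, more in most directions.
- movement_pad: Target, fixed to the bench: turned wooden pad with green felt top, 57 mm across and 8 mm high, smaller than the inside of the dust cover, so that the cover passes down over it. Origin: centre of the underside; z up. It stands to the left or to the right of the strip, 0.1 m or more away.
- parts_strip: Target, fixed to the bench: pale wooden parts strip 60 x 108 mm, 9 mm high, its length along its y axis (roughly across the robot's view, y to the left). Two round green-felted wells, 48 mm in diameter and 2.5 mm deep (floor 6.5 mm above the bench), lie at y = +26.5 mm and y = -26.5 mm from its centre. Origin: centre of the underside; z up.
- pink_jar: Bystander: small dark jar with a pink lid, 20 mm across, 18 mm high. Origin: centre of the underside.
- loupe: Bystander: black watchmaker's eyeglass standing on its wide end, 36 mm across, 31 mm high, behind the other things. Origin: centre of the underside.
- tweezers: Bystander: steel tweezers lying on the bench, 116 mm long along its y axis, 9 mm wide, 10 mm high. Origin: under its middle.
- screwdriver: Bystander: small screwdriver with a black handle lying near the bench's front edge, 93 mm long along its y axis, 10 mm high. Origin: under its middle.
Mind the look-alikes: they are no part of the job. There is more than one size of the red_jar; the job needs the larger. Of the things that look like the movement, take the one that is nearest to the robot's base at the start.

How it is judged:
By the outcome, as a careful person would: the job done as asked, in the order asked, and still so for the second after the job is handed in, with the robot touching nothing.
It also fails if it takes over 90 s, if anything falls off the work surface, if the arm or the gripper's body presses on something with over 40 N, if the wrist force passes 120 N, or if a joint passes its speed limit or range.

ROBOT

A 6-joint arm with a two-finger parallel gripper is mounted at the origin on a cart in front of the work surface, level with it; the furniture and walls round the work are solid. World frame = base frame: x ahead of the robot, y to its left, z up, the work surface at z = 0. Lengths are in mm, angles in degrees, forces in N, time in s.
With the tool pointing down it reaches from about 375 to 750 mm from the base axis. Payload 9 kg.
Tool frame: the origin (TCP) lies on the centre line of the jaws, within the pads' length; the fingertips stand 11 mm ahead of it and the grasp point (between the pads) lies 8 mm behind it; z points along the fingers, y is the direction in which the jaws open and shut (so a half turn about z gives the same grasp; the last joint's range is limited). The gripper opens to 85 mm and grips with 20 to 120 N. Pads are 22 mm wide; open, the fingers measure 114 mm over their backs; the gripper's body (76 mm by 85 mm) begins 54 mm behind the grasp point. The pads swing forward as they close: fully open they stand 13 mm farther back than shut.
Start: joints at [-84.15, 5.964, 5.575, 89.605, 0, 77.527], TCP at [188.636, -569.61, 204.531] pointing down, gripper open.
Joint ranges: [-171.21, 171.21], [-48.23, 106.86], [-62.78, 66.21], [-105.2, 120.99], [-86.42, 89.51], [-180, 180]. Speed limits (degrees/s): [127.2, 127.2, 147.25, 180, 180, 180].

INTERFACE

Orientations are given as a 3x3 rotation matrix whose columns are the frame's x, y, z axes.
In Python, from bench import move_ptp, move_l, move_j, ungrasp, close, hold, solve_ik, capture, PlanningError, sign_off, read_clock, read_joint_pos, read_qvel, read_tau, read_tool_pos, read_eef_rot, read_wrist_force, read_ft_torque, read_gripper_width gives the robot as it stands. Calls block until the motion is done:
- move_ptp(position, orientation): joint-space move of the TCP to a pose.
- move_l(position, rot=None, v=150, max_force=None): straight line of the TCP; rot=None keeps the orientation; v is the mean speed in mm/s. With max_force (N) it stops when the force on the tool has changed by that much, and returns True; else False.
- move_j(angles): joint-space move.
- ungrasp() and close(grip_force=None): open the fingers fully, or close them until they stop; grip_force is the grip in N (None keeps the last).
- hold(seconds).
- solve_ik(position, orientation): joint angles nearest the present ones, or None.
- capture(name): name is "scene" or "top" or "wrist"; returns a dict with "img" (420x560x3 uint8, blue, green, red), "range_z" (420x560 float32, mm along the optical axis (not along the pixel's ray), 0 where there is no reading), "vfov" (degrees; the focal length in pixels is half the picture's height over the tangent of half this angle, whatever the lens; pixels are square), "cx", "cy" (the principal point, pixels), "world_to_cam" (4x4, takes a point from world to camera coordinates); the wrist camera has in their place "T_tool_cam" (4x4, takes a point from camera to tool coordinates, whose origin is the TCP and whose axes are the flange's). Camera axes: x right, y down, z forward; pixel columns grow to the right and rows downward; lengths in mm; the calibration is good to about 2 mm. A picture is of the moment at which its call begins: read the wrist's pose just before it.
A pose or a line that the arm cannot do raises PlanningError and nothing moves.
- sign_off(): hands the job in, once; it reports no verdict.
Readings, each from a call of its own:
- read_clock(): time.
- read_joint_pos(): joint angles.
- read_qvel(): joint speeds.
- read_tau(): joint torques, N m.
- read_tool_pos(): TCP position.
- read_eef_rot(): TCP orientation.
- read_wrist_force(): force on the tool from outside, world axes, zero at the start.
- read_ft_torque(): the same for the moment, N m.
- read_gripper_width(): finger opening in mm.
Only numpy, scipy, OpenCV 4.12 (cv2) and the standard library are available. Lean on these libraries where they do the work, as an engineer would, in place of code of your own. Each camera call takes 0.05 s, during which the arm holds its last target.

## Working session

There is one attempt and no reset: what is moved stays moved. The work goes in short steps, each a Python script; the robot and the scene stay as the last script left them, time stands still between calls to the robot, and variables do not carry over. Pictures are saved under pics/ and viewed, and the job is handed in when it is done.

```bash
ls; mkdir -p pics; python3 - <<'E'
from bench import *
import cv2,numpy as np
print(read_clock(),read_tool_pos(),read_gripper_width())
for n in("scene","top"):
    c=capture(n); cv2.imwrite(f"pics/{n}0.png",c["img"]); print(n,c["vfov"],c["cx"],c["cy"],np.round(c["world_to_cam"],3).tolist(),(c["range_z"]==0).mean())
E
```

```text
pics
0.0 [ 188.6002389  -569.19507697  203.73573451] 85.41283676011845
scene 50.13127824417924 281.79857111086625 208.43327335786384 [[-0.704, -0.71, -0.023, 373.196], [-0.372, 0.396, -0.839, 208.11], [0.605, -0.582, -0.543, 804.889], [0.0, 0.0, 0.0, 1.0]] 0.003869047619047619
top 55.977226858606215 278.27576341420587 213.05692192026152 [[-0.028, -1.0, 0.006, 41.63], [-0.977, 0.026, -0.21, 485.264], [0.21, -0.012, -0.978, 978.391], [0.0, 0.0, 0.0, 1.0]] 0.004102891156462585
```

View pics/scene0.png

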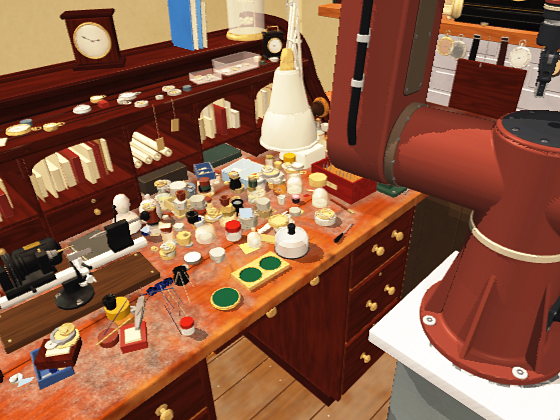

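View pics/top0.png

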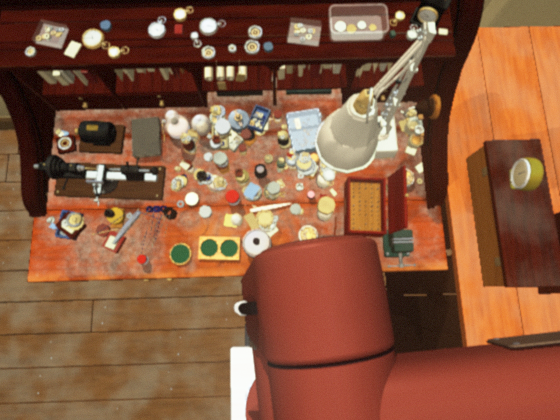

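The bench is crowded. I'll enlarge both views and add a world grid to the top one.

```bash
cat > h.py <<'E'
from bench import *
import cv2,numpy as np
def K(c):
    f=c["img"].shape[0]/2/np.tan(np.radians(c["vfov"]/2)); return f,c["cx"],c["cy"]
def proj(c,p):
    f,cx,cy=K(c); q=c["world_to_cam"]@np.append(p,1); return f*q[0]/q[2]+cx,f*q[1]/q[2]+cy
def onplane(c,u,v,z,W=None):
    f,cx,cy=K(c); T=np.linalg.inv(c["world_to_cam"]) if W is None else W
    d=T[:3,:3]@np.array([(u-cx)/f,(v-cy)/f,1]); o=T[:3,3]; return o+d*(z-o[2])/d[2]
def wristW(c,p,R):
    T=np.eye(4);T[:3,:3]=R;T[:3,3]=p; return T@c["T_tool_cam"]
def cloud(c,W=None):
    f,cx,cy=K(c); T=np.linalg.inv(c["world_to_cam"]) if W is None else W
    v,u=np.mgrid[:420,:560]; z=c["range_z"]; P=np.stack([(u-cx)/f*z,(v-cy)/f*z,z],-1)
    return P@T[:3,:3].T+T[:3,3]
def crop(img,u0,v0,u1,v1,s,name):
    cv2.imwrite(name,cv2.resize(img[v0:v1,u0:u1],None,fx=s,fy=s,interpolation=cv2.INTER_CUBIC))
E
python3 - <<'E'
from h import *
c=capture("top")
np.savez("top0.npz",**c)
im=c["img"].copy()
s=4
u0,v0=150,90
big=cv2.resize(im[90:275,150:350],None,fx=s,fy=s,interpolation=cv2.INTER_CUBIC)
for x in range(300,900,50):
  for y in range(-400,400,50):
    u,v=proj(c,[x,y,0]); p=(int((u-u0+.5)*s),int((v-v0+.5)*s))
    if 0<=p[0]<800 and 0<=p[1]<740:
        cv2.circle(big,p,2,(255,0,255),-1)
        if x%100==0 and y%100==0: cv2.putText(big,f"{x},{y}",p,0,.35,(255,255,0),1)
cv2.imwrite("pics/topbig.png",big[:600])
cv2.imwrite("pics/topbig2.png",big[200:])
c=capture("scene"); np.savez("scene0.npz",**c)
crop(c["img"],130,140,350,345,3.6,"pics/scenebig.png")
crop(c["img"],170,180,350,315,4.4,"pics/scenebig2.png")
E
```

```text
(no output)
```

View pics/topbig2.png

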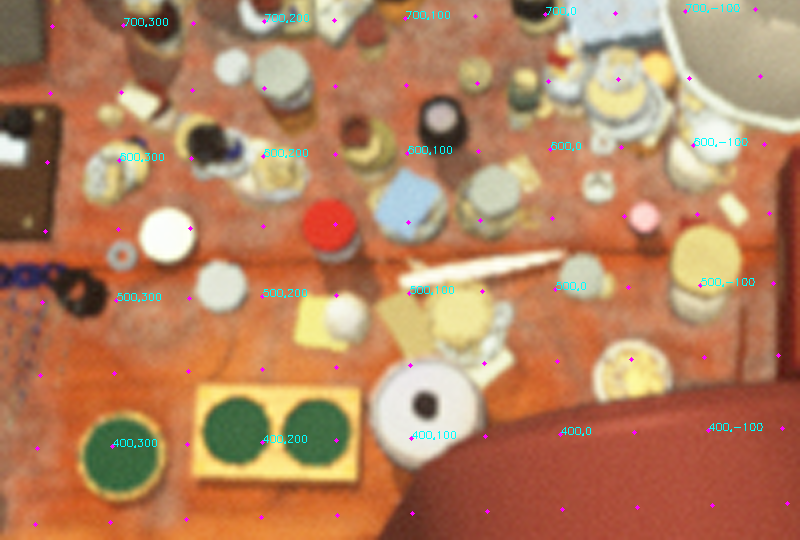

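View pics/scenebig2.png

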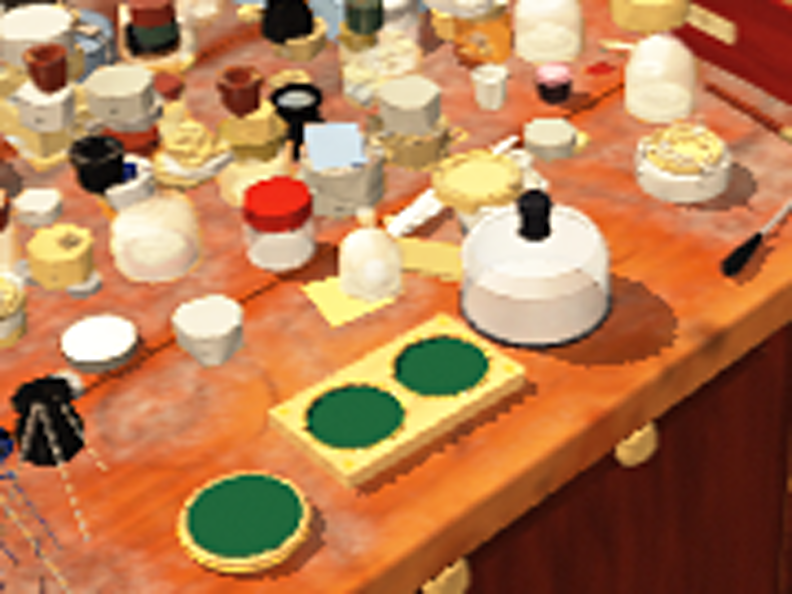

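```bash
python3 - <<'E'
from h import *
c=dict(np.load("scene0.npz")); P=cloud(c)
for n in ("scene0","top0"):
    c=dict(np.load(n+".npz")); P=cloud(c)
    ok=(c["range_z"]>0)
    # height map max per 50mm cell
    print(n)
    H={}
    for x in range(350,850,50):
        row=[]
        for y in range(450,-400,-50):
            m=ok&(P[...,0]>=x)&(P[...,0]<x+50)&(P[...,1]<=y)&(P[...,1]>y-50)
            row.append(int(np.percentile(P[m][:,2],98)) if m.sum()>3 else -99)
        print(x,row)
c=capture("scene")
crop(c["img"],130,140,350,300,3.6,"pics/scenebig.png")
print(read_eef_rot().round(3).tolist()); w=capture("wrist"); print(w["T_tool_cam"].round(3).tolist(),w["vfov"])
E
```

```text
scene0
350 [0, 24, 7, 8, 9, 9, 40, 42, 6, 8, 0, 0, 0, 0, 10, -1, -102]
400 [30, 12, 8, 8, 9, 9, 43, 65, 1, 20, 17, 57, 61, 46, 17, -776, -777]
450 [36, 13, 29, 1, 20, 31, 50, 37, 36, 13, 76, 77, 61, 46, -99, -99, -99]
500 [35, 15, 29, 8, 21, 60, 37, 37, 41, 13, 75, 78, 62, 49, -99, -99, -99]
550 [135, 157, 135, 39, 80, 76, 77, 41, 42, 68, 131, 197, 200, 91, -99, -99, -99]
600 [77, 16, 15, 58, 57, 80, 74, 30, 75, 76, 199, 351, 351, 40, 43, -99, -99]
650 [17, 17, 2, 77, 58, 79, 76, 71, 52, 32, 201, 352, 380, 426, 278, 86, 86]
700 [17, 17, 93, 90, 56, 78, 77, 78, 54, 34, 117, 48, 369, 444, 442, 133, 149]
750 [257, 257, 258, 257, 257, 259, 257, 256, 257, 257, 257, 258, 258, 258, -99, -99, 255]
800 [271, 272, 259, 259, 267, 266, 265, 266, 269, 279, 287, 293, 291, 294, 273, -99, 294]
top0
350 [4, 27, 11, 11, 11, 12, 43, 47, -99, -99, -99, -99, -99, 6, 73, 72, 5]
400 [33, 15, 27, 11, 12, 12, 46, 66, 21, 23, 23, 62, 65, 69, 166, 73, 4]
450 [38, 15, 32, 4, 22, 34, 49, 40, 39, 17, 81, 80, 64, 65, 170, 4, 43]
500 [36, 18, 31, 11, 24, 41, 40, 39, 43, 16, 82, 80, 64, 63, 166, 4, 57]
550 [138, 154, 138, 42, 83, 79, 81, 43, 45, 70, 149, 202, 203, 121, 166, 25, 69]
600 [19, 94, 17, 60, 60, 84, 45, 34, 79, 80, 205, 370, 346, 210, 38, 18, 81]
650 [20, 20, 5, 80, 60, 82, 79, 77, 57, 55, 206, 357, 381, 431, 239, 86, 101]
700 [21, 20, 95, 90, 60, 82, 80, 81, 62, 37, 118, 192, -99, 458, 349, 135, 152]
750 [260, 261, 261, 261, 260, 264, 261, 261, 260, 261, 261, 261, 262, 262, 260, 261, 259]
800 [274, 275, 262, 262, 271, 268, 267, 268, 273, 280, 286, 296, 296, 296, 276, 262, 306]
[[0.949, 0.314, -0.0], [0.314, -0.949, 0.001], [0.0, -0.001, -1.0]]
[[-0.001, -0.959, -0.282, 70.561], [1.0, -0.001, 0.001, 0.992], [-0.001, -0.282, 0.959, -170.821], [0.0, 0.0, 0.0, 1.0]] 61.91980248375301
```

View pics/scenebig.png

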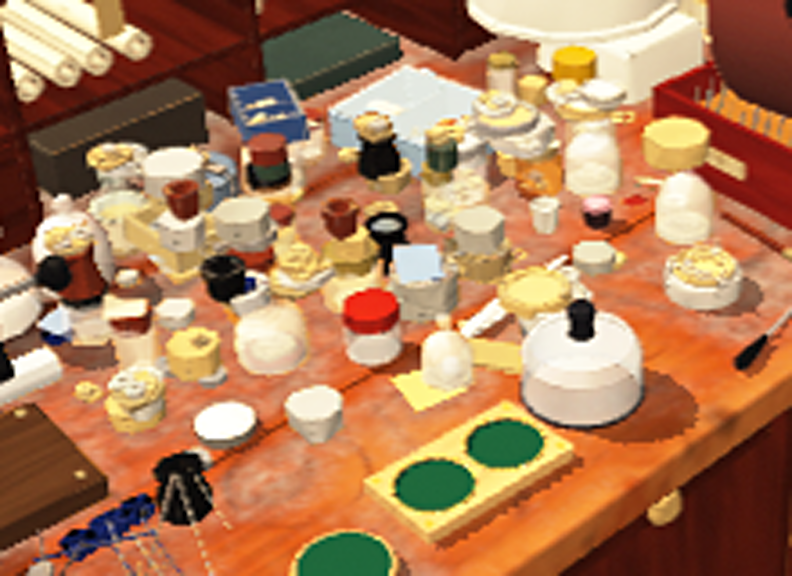

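Candidate movement: gold-topped white ring, topbig2 (632,375), about (440,-50). It is the nearest look-alike seen so far. I'll retract, then survey with the wrist camera.

```bash
cat >> h.py <<'E'
def Ry(yaw):
    a=np.radians(yaw); c,s=np.cos(a),np.sin(a)
    return np.array([[c,s,0],[s,-c,0],[0,0,-1.]])
def wcap(name=None):
    p,R=read_tool_pos(),read_eef_rot(); c=capture("wrist"); W=wristW(c,np.array(p),np.array(R))
    if name: cv2.imwrite(f"pics/{name}.png",c["img"]); np.savez(name+".npz",W=W,**c)
    return c,W
E
python3 - <<'E'
from h import *
q=np.array(read_joint_pos())
a=np.radians(-84)
j=solve_ik([420*np.cos(a),420*np.sin(a),330],read_eef_rot()); print(j)
move_j(j)
j2=solve_ik([390,-40,320],Ry(0)); print(j2)
move_ptp([390,-40,320],Ry(0))
wcap("w1"); print(read_clock(),read_joint_pos())
move_ptp([400,210,320],Ry(0))
wcap("w2"); print(read_clock(),read_joint_pos())
c=capture("top"); cv2.imwrite("pics/top1.png",c["img"])
E
```

```text
[-1.01967691e+02 -2.08439759e+01 -5.73052236e+00  1.05132591e+02
 -6.61798022e-03  5.97078649e+01]
[-25.15960335 -26.17598543 -10.78556512 105.39042031   0.
 154.84039665]
3.175 [-2.52364457e+01 -2.61445759e+01 -1.07842515e+01  1.05381218e+02
 -7.48343362e-03  1.54811342e+02]
7.875 [ 1.10213816e+01 -1.60630895e+01 -3.02060316e+00  1.03042425e+02
 -3.07352302e-03 -1.68961617e+02]
```

View pics/w1.png

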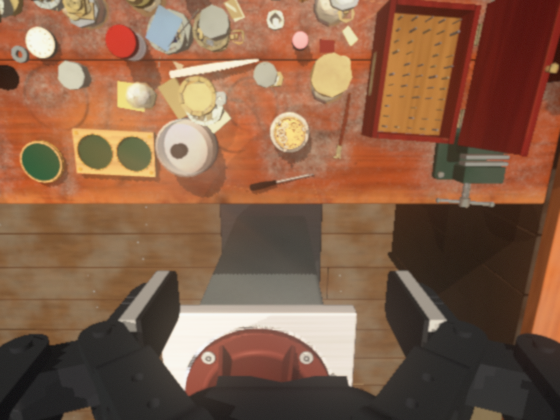

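View pics/w2.png

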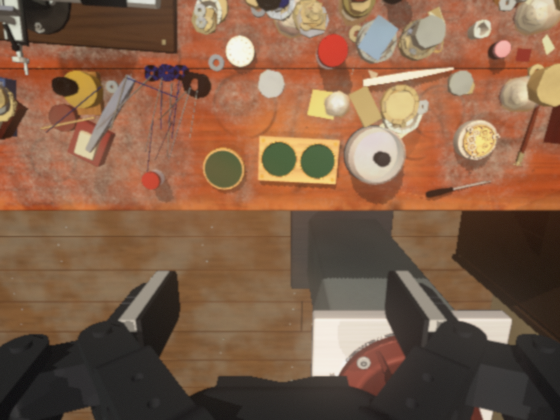

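```bash
python3 - <<'E'
from h import *
a=cv2.imread("pics/w1.png");b=cv2.imread("pics/w2.png")
crop(a,70,0,350,200,2.85,"pics/w1c.png"); crop(b,130,20,410,220,2.85,"pics/w2c.png")
t=cv2.resize(np.hstack([b[100:180,440:520],a[90:170,250:330]]),None,fx=5,fy=5,interpolation=cv2.INTER_CUBIC);cv2.imwrite("pics/mov.png",t)
E
```

```text
(no output)
```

View pics/w1c.png

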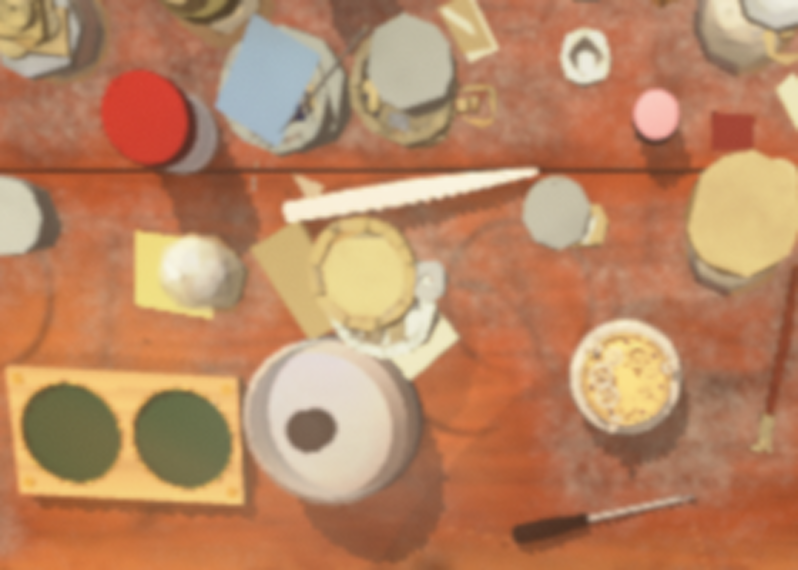

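View pics/w2c.png

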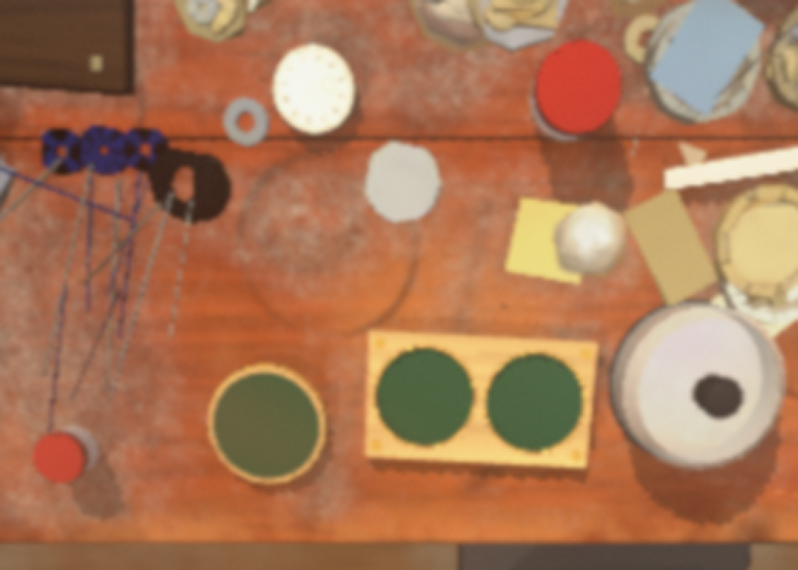

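View pics/mov.png

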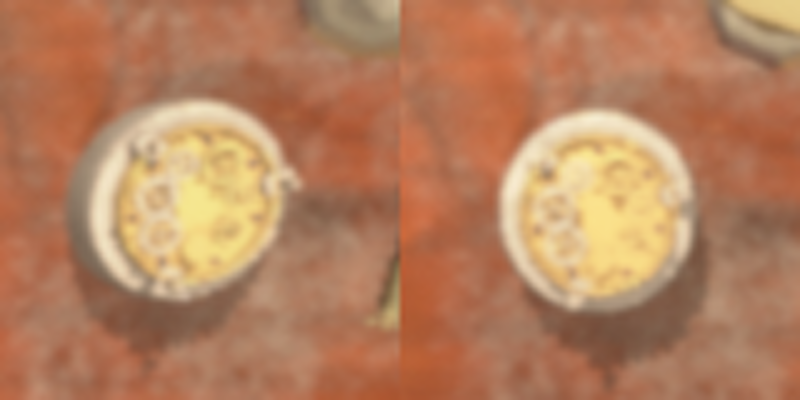

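Identification:
- **Movement candidates:** the gold movement in a grey ring at w1 (289,132) is the only detailed holder near the base. The similar gold pieces at w2 (210,15) and (312,15) are far behind it, so (289,132) is the one.
- **Red-lidded jars:** w2 (333,50) is larger and w2 (151,180) is smaller, so I take the first.
- **Dial:** w2 (240,51) has hour marks and is face up. The grey octagon at (271,84) is not it.

Next I compute positions.

```bash
python3 - <<'E'
from h import *
w1=dict(np.load("w1.npz"));w2=dict(np.load("w2.npz"))
s=2.85
A=lambda u,v,z: onplane(w1,u/s+70-.3,v/s-.3,z,w1["W"])[:2].round(1)
B=lambda u,v,z: onplane(w2,u/s+130-.3,v/s+20-.3,z,w2["W"])[:2].round(1)
print("mov",onplane(w1,289,131.7,16,w1["W"]).round(1))
print("pad",B(267,424,8),"r",B(209,424,8),B(325,424,8))
print("strip",B(480,400,9),"corners",[B(*p,9) for p in((370,332),(597,343),(588,467),(366,457))])
print("wells",B(425,397,8),B(535,402,8), "w1",A(71,433,8),A(183,438,8))
print("dial",B(314,88,8),B(273,88,8),B(355,88,8)); print("red",B(578,86,38),A(145,118,38),"edges",B(536,86,38),B(621,86,38))
print("small red",B(60,457,25),B(34,457,25),B(87,457,25))
print("knob",B(718,397,66),A(311,430,66))
print("foot?",A(333,420,0))
t=dict(np.load("top0.npz"))
f=lambda u,v,z: onplane(t,150+u/4-.4,140+v/4-.4,z)[:2].round(1)
print("TOP pad",f(121,455,8),"wells",f(236,431,8),f(316,432,8),"dial",f(167,236,8),"red",f(329,226,38),"knob",f(425,405,66))
P1=cloud(w1,w1["W"]);P2=cloud(w2,w2["W"])
for n,P,c in(("1",P1,w1),("2",P2,w2)):
    for nm,(x,y) in dict(mov=(440,-50),red=(545,155),dial=(540,270),knob=(405,95),pad=(397,300)).items():
        m=(c["range_z"]>0)&(np.hypot(P[...,0]-x,P[...,1]-y)<45)
        if m.sum(): print(n,nm,np.percentile(P[m][:,2],[2,50,99]).round(1))
# top-down height maps round jar, dial, movement
for nm,P,c,(x,y) in(("red",P2,w2,(545,155)),("dial",P2,w2,(540,265)),("mov",P1,w1,(440,-50)),("cover",P1,w1,(405,95))):
    print(nm)
    for xx in range(x+80,x-90,-10):
        r=[]
        for yy in range(y+80,y-90,-10):
            m=(c["range_z"]>0)&(abs(P[...,0]-xx)<5)&(abs(P[...,1]-yy)<5)
            r.append("%3d"%P[m][:,2].max() if m.any() else " --")
        print(xx," ".join(r))
E
```

```text
mov [432.8 -51.4  16. ]
pad [392.7 289.6] r [392.8 317.8] [392.7 261.4]
strip [404.4 186.1] corners [array([436.6, 238.6]), array([431.4, 130.9]), array([371.5, 132.7]), array([376.6, 241.7])]
wells [405.7 212.7] [403.3 159.5] w1 [406.  213.9] [403.6 160.5]
dial [542.7 261.5] [542.7 279.7] [542.7 243.3]
red [538.9 148.2] [538.5 147.9] edges [538.9 165.7] [538.9 130.3]
small red [379.9 385.5] [379.9 397.8] [379.9 372.7]
knob [413.4  87.7] [413.8  81.9]
foot? [411.2  90. ]
TOP pad [393.2 292.1] wells [407.1 216. ] [405.  162.7] dial [542.4 264.3] red [538.6 150.3] knob [412.8  87.1]
1 mov [  0.5 428.6 441.4]
1 red [-0.7  4.1 79.2]
1 dial [-0.9  1.7 35.5]
1 knob [ 0.4 42.9 66.9]
1 pad [-0.5  2.3 11.2]
2 mov [ 0.2  2.7 24.2]
2 red [-0.5  6.3 79.8]
2 dial [-0.7  1.9 43.4]
2 knob [4.000e-01 4.240e+01 4.169e+02]
2 pad [4.000e-01 4.130e+02 4.302e+02]
red
625  --  --  --  --  --  --  --  --  --  --  --  --  --  --  --  --  --
615  --  --  --  --  --  --  --  --  --  --  --  --  --  --  --  --  --
605  --  --  --  --  --  --  --   2   2   3   1  --  --  --   1   4  --
595  22  --  --  --  41  
[... 3969 characters left out ...]
  12  34  45  46  67  67  68  48  45  36   3   3   3
405   9   9  10  10  11  32  43  46  67  67  67  46  45  36 414 427 432
395  10  10  10  10  12   2  42  46  46  47  47  47  43  29   3 421 431
385  12  12   9  12  12   3  35  42  46  45  45  43  37   3 416 419 417
375  11  11  11  12  12   3   3   2  35  39  38  32   3   3   3 414 413
365   3   3   3   3   3   3   3   4   2   3   2   3   3   4   3   3   3
355   2   3   3   3   3   3   3   3   3   2   3   3   3   3   3   3   2
345   3   4   3   3   3   3   2   3   2   3   3   3   3   3   3   2   3
335   2   2   2   3   2   3   4   3   2   3   3   3   3   3   2   3   2
325  --  --  --  --  --  --  --  --  --  --  --  --  --  --  --  --  --
```

```bash
python3 - <<'E'
from h import *
w=dict(np.load("w1.npz")); P=cloud(w,w["T_tool_cam"])
m=(w["range_z"]>0)&(w["range_z"]<330)
Q=P[m]; print(m.sum(), np.percentile(w["range_z"][m],[0,1,50,99,100]))
for y0 in range(-70,71,5):
    k=Q[abs(Q[:,1]-y0)<2.5]
    if len(k): print(y0,"zmax",np.percentile(k[:,2],[99,100]).round(1),"x",k[k[:,2].argmax(),0].round(1),len(k), "x range at z>-10", k[k[:,2]>-10][:,0].min().round(1) if (k[:,2]>-10).any() else None,k[k[:,2]>-10][:,0].max().round(1) if (k[:,2]>-10).any() else None)
E
```

```text
47345 [ 60.26272964  63.51278198  90.32820892 326.36660767 329.98846436]
-70 zmax [-87.  -86.7] x 10.7 366 x range at z>-10 None None
-65 zmax [-85.6 -84.3] x 5.6 1512 x range at z>-10 None None
-60 zmax [-84.5 -82.4] x 5.8 3223 x range at z>-10 None None
-55 zmax [-52.8 -47.6] x 6.1 1675 x range at z>-10 None None
-50 zmax [-49.9 -44.3] x 9.6 1406 x range at z>-10 None None
-45 zmax [-46.4 -45.1] x 10.0 1823 x range at z>-10 None None
-40 zmax [-42.2 -40.2] x -7.6 3014 x range at z>-10 None None
-35 zmax [-92.1 -90.8] x 10.5 1014 x range at z>-10 None None
-30 zmax [-99.3 -97.1] x 15.2 1538 x range at z>-10 None None
-25 zmax [-103.8 -102.2] x 15.8 1370 x range at z>-10 None None
-20 zmax [-106.3 -105.2] x 8.6 951 x range at z>-10 None None
-15 zmax [-101.1 -100.3] x 8.7 968 x range at z>-10 None None
-10 zmax [-100.6  -99.8] x 8.3 1058 x range at z>-10 None None
-5 zmax [-101.1 -100.5] x 8.6 964 x range at z>-10 None None
0 zmax [-102.3 -101.3] x 8.8 892 x range at z>-10 None None
5 zmax [-101.8 -101.3] x 8.1 923 x range at z>-10 None None
10 zmax [-100.8 -100. ] x 8.5 990 x range at z>-10 None None
15 zmax [-100.7 -100. ] x 8.1 1111 x range at z>-10 None None
20 zmax [-105.  -103.9] x 8.8 852 x range at z>-10 None None
25 zmax [-107.2 -105.9] x 15.8 1116 x range at z>-10 None None
30 zmax [-101.4  -99.4] x 15.7 1511 x range at z>-10 None None
35 zmax [-99.2 -97.2] x 15.2 1341 x range at z>-10 None None
40 zmax [-89.5 -88.7] x 10.9 863 x range at z>-10 None None
45 zmax [-42.7 -41.2] x -6.6 3473 x range at z>-10 None None
50 zmax [-47.4 -44.8] x 9.7 1486 x range at z>-10 None None
55 zmax [-50.4 -47.2] x 5.8 1782 x range at z>-10 None None
60 zmax [-66.7 -54.3] x 6.2 2108 x range at z>-10 None None
65 zmax [-84.9 -82.8] x 5.6 2483 x range at z>-10 None None
70 zmax [-87.4 -86.7] x 10.8 812 x range at z>-10 None None
```

```bash
python3 - <<'E'
from h import *
w=dict(np.load("w1.npz")); z=w["range_z"]; P=cloud(w,w["T_tool_cam"])
for v in range(255,345,8):
    print(v,[("%d/%d,%d,%d"%(z[v,u],*P[v,u])) for u in range(380,440,10)])
crop(w["img"],330,230,560,420,3,"pics/fing.png")
E
```

```text
255 ['1370/-475,385,1097', '1331/-460,412,1060', '1228/-419,416,965', '1130/-380,415,874', '1051/-348,416,801', '979/-319,415,735']
263 ['1379/-509,388,1096', '1379/-509,427,1096', '1253/-456,424,980', '1131/-405,415,868', '1050/-371,416,794', '979/-341,416,729']
271 ['1394/-546,392,1101', '139/9,44,-43', '137/10,47,-45', '1131/-430,415,861', '1051/-394,416,788', '979/-362,415,722']
279 ['1404/-581,395,1101', '138/6,44,-45', '130/10,45,-52', '131/9,49,-51', '1050/-417,416,780', '977/-383,415,714']
287 ['1412/-616,397,1099', '139/3,44,-45', '128/8,44,-55', '123/10,46,-59', '124/10,50,-58', '979/-405,416,710']
295 ['1423/-652,400,1100', '139/0,44,-46', '126/6,43,-57', '118/10,44,-64', '119/10,48,-63', '128/5,55,-56']
303 ['1436/-690,404,1102', '138/-2,44,-47', '127/3,44,-58', '115/9,43,-68', '114/10,46,-69', '114/10,49,-69']
311 ['1438/-723,404,1094', '138/-5,44,-48', '128/0,44,-58', '116/6,44,-67', '110/10,44,-73', '109/10,47,-74']
319 ['1452/-763,408,1098', '139/-9,44,-49', '126/-1,44,-59', '117/3,44,-68', '109/8,44,-75', '106/9,46,-78']
327 ['1459/-799,410,1094', '1463/-801,453,1098', '127/-5,44,-60', '117/0,44,-68', '108/6,44,-76', '105/7,45,-79']
335 ['1471/-838,413,1095', '1470/-837,455,1094', '127/-7,44,-61', '117/-1,44,-69', '108/3,43,-77', '104/6,45,-80']
343 ['1482/-878,416,1095', '1491/-883,461,1102', '126/-10,44,-62', '115/-3,43,-72', '109/0,44,-77', '94/10,41,-90']
```

View pics/fing.png

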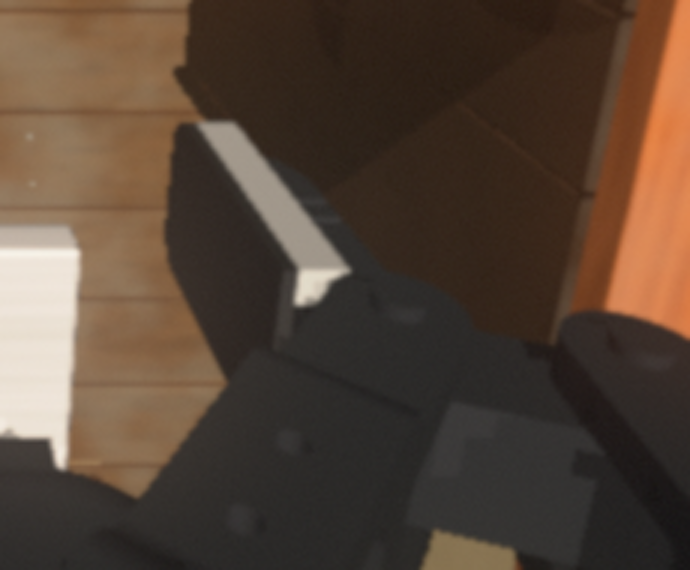

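The wrist depth puts the fingertips about 40 mm farther back than documented. I'll cross-check with the scene camera.

```bash
python3 - <<'E'
from h import *
c=capture("scene"); p=np.array(read_tool_pos()); print(p,read_clock(),read_gripper_width())
P=cloud(c); m=(c["range_z"]>0)&(np.hypot(P[...,0]-p[0],P[...,1]-p[1])<90)&(P[...,2]>200)
Q=P[m]; print(len(Q),np.percentile(Q[:,2],[0,1,5,50]).round(1))
low=Q[Q[:,2]<np.percentile(Q[:,2],3)]; print(low[:,:2].min(0),low[:,:2].max(0))
for dx in (-11,0,11):
  print([tuple(int(t) for t in proj(c,p+[dx,s*44,dz])) for s in(-1,1) for dz in (2,43)])
crop(c["img"],150,60,350,240,3.2,"pics/g1.png")
E
```

```text
[400.01993099 209.96730507 320.02432722] 7.975 85.39221108212752
5991 [359.1 364.9 379.8 452.5]
[386.39563141 153.25127206] [409.9335648  266.84782535]
[(266, 125), (265, 102), (226, 141), (224, 117)]
[(262, 124), (261, 101), (222, 139), (219, 115)]
[(258, 122), (256, 99), (218, 137), (215, 113)]
```

View pics/g1.png

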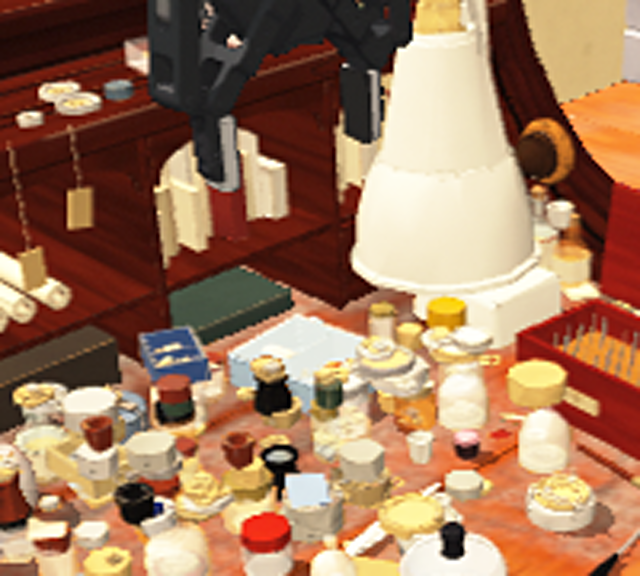

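Scene camera agrees: open tips sit about 41 mm *behind* the reported TCP (z≈361 at TCP 320), so I'll plan with measured tips. Now I'll choose grasp yaws by a clearance search on the point clouds.

```bash
cat > clr.py <<'E'
from h import *
from scipy.spatial import cKDTree
pts=[]
for n,rmax in(("w1",3000),("w2",3000),("scene0",3000),("top0",3000)):
    c=dict(np.load(n+".npz")); P=cloud(c,c.get("W")); z=c["range_z"]
    # drop flying pixels at depth edges
    k=np.ones((3,3),np.uint8); e=(cv2.dilate(z,k)-cv2.erode(z,k))<25
    m=(z>0)&e&(P[...,2]<250)&(P[...,2]>7)
    if n[0]=="w":  m&=P[...,0]>330
    b={"w1":2.5,"w2":2.5,"scene0":-.5,"top0":2.5}[n]
    Q=P[m].copy(); Q[:,2]-=b
    if n in("top0","scene0"): Q=Q[:0] if n=="top0" else Q
    pts.append(Q[Q[:,2]>4])
pts=np.vstack(pts)
def fwd(half):
    s=np.sin(np.radians(-5.9))+half/57; return 57*(np.sqrt(1-s*s)-np.cos(np.radians(40)))
def clear(x,y,r,ztip,yaw,off,excl,side=11,th=15):
    """ztip closed-on-object tip height; yaw as Ry. return min clearance"""
    R=Ry(yaw); zo=ztip+fwd(r)
    d=pts-[x,y,0]; d=d[np.hypot(d[:,0],d[:,1])<130]; d=d[np.hypot(d[:,0],d[:,1])>excl]
    a=d[:,:2]@R[:2,1]; b=abs(d[:,:2]@R[:2,0]); z=d[:,2]
    best=99
    def box(a0,a1,bw,zb):
        k=z>zb
        if not k.any(): return 99
        da=np.maximum(np.maximum(a0-a[k],a[k]-a1),0); db=np.maximum(b[k]-bw,0)
        return np.hypot(da,db).min()
    for s in(1,-1):
        for h in np.linspace(42.5,r,6):
            o=off*(h-r)/(42.5-r)
            i,j=sorted((s*h+o,s*(h+th)+o)); best=min(best,box(i,j,side,zo-fwd(h)-1))
            i,j=sorted((s*h+o,s*(h+33)+o)); best=min(best,box(i,j,15,zo-fwd(h)+38))
    best=min(best,box(-44+off,44+off,40,zo+54))
    return best
E
python3 - <<'E'
from clr import *
for nm,x,y,r,zt in(("red",538.7,149,18.5,14),("red",538.7,149,18.5,20),("dial",542.5,262.5,18,1.5),("mov",433,-50,26,3),("cover",413,86,8,47)):
    o=[]
    for yaw in range(90,270,6):
        for off in(-12,-8,-4,0,4,8,12):
            o.append((round(clear(x,y,r,zt,yaw,off,(42 if nm=="cover" else r+7)),1),yaw,off))
    o.sort(key=lambda t:(-t[0],abs(t[2]))); print(nm,zt,o[:14], [t for t in o if t[2]==0][:6])
E
```

```text
red 14 [(np.float64(0.0), 90, 0), (np.float64(0.0), 96, 0), (np.float64(0.0), 102, 0), (np.float64(0.0), 108, 0), (np.float64(0.0), 114, 0), (np.float64(0.0), 120, 0), (np.float64(0.0), 126, 0), (np.float64(0.0), 132, 0), (np.float64(0.0), 138, 0), (np.float64(0.0), 144, 0), (np.float64(0.0), 150, 0), (np.float64(0.0), 156, 0), (np.float64(0.0), 162, 0), (np.float64(0.0), 168, 0)] [(np.float64(0.0), 90, 0), (np.float64(0.0), 96, 0), (np.float64(0.0), 102, 0), (np.float64(0.0), 108, 0), (np.float64(0.0), 114, 0), (np.float64(0.0), 120, 0)]
red 20 [(np.float64(0.0), 90, 0), (np.float64(0.0), 96, 0), (np.float64(0.0), 102, 0), (np.float64(0.0), 108, 0), (np.float64(0.0), 114, 0), (np.float64(0.0), 120, 0), (np.float64(0.0), 126, 0), (np.float64(0.0), 132, 0), (np.float64(0.0), 138, 0), (np.float64(0.0), 144, 0), (np.float64(0.0), 150, 0), (np.float64(0.0), 156, 0), (np.float64(0.0), 162, 0), (np.float64(0.0), 168, 0)] [(np.float64(0.0), 90, 0), (np.float64(0.0), 96, 0), (np.float64(0.0), 102, 0), (np.float64(0.0), 108, 0), (np.float64(0.0), 114, 0), (np.float64(0.0), 120, 0)]
dial 1.5 [
[... 998 characters left out ...]
0), (np.float64(12.0), 144, 0), (np.float64(11.3), 162, 0), (np.float64(9.9), 138, 0), (np.float64(9.6), 168, 0)]
cover 47 [(np.float64(65.7), 228, -12), (np.float64(65.2), 210, -12), (np.float64(64.6), 222, -12), (np.float64(64.5), 216, -12), (np.float64(63.8), 210, -8), (np.float64(63.3), 204, 0), (np.float64(63.3), 204, -4), (np.float64(63.3), 204, 4), (np.float64(63.3), 204, -8), (np.float64(63.3), 204, 8), (np.float64(63.3), 204, -12), (np.float64(63.3), 204, 12), (np.float64(62.5), 210, -4), (np.float64(62.4), 228, -8)] [(np.float64(63.3), 204, 0), (np.float64(61.4), 210, 0), (np.float64(60.5), 198, 0), (np.float64(58.5), 216, 0), (np.float64(57.4), 192, 0), (np.float64(56.7), 222, 0)]
```

```bash
python3 - <<'E'
from h import *
move_ptp([433,-50,90],Ry(150)); print(read_clock(),np.round(read_joint_pos(),1))
c,W=wcap("m1"); print(np.round(read_wrist_force(),1))
P=cloud(c,W); print(proj({**c,"world_to_cam":np.linalg.inv(W)},[433,-50,16]))
E
```

```text
10.5583 [-23.9 -23.5 -33.   80.4   0.    6.1]
[ 0.2 -0.1 -0.2]
(np.float64(284.07103315781785), np.float64(211.396679728577))
```

View pics/m1.png

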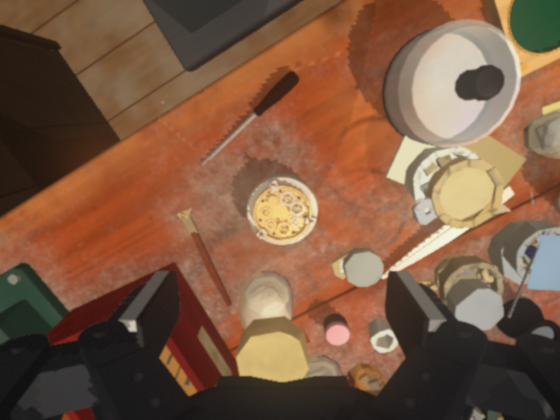

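Close-up m1 shows the movement ring centred at (283,210), within about a pixel of the estimate, and it is clearly a movement in its holder. Now I grasp it.

```bash
python3 - <<'E'
from h import *
w=dict(np.load("m1.npz")); g=onplane(w,283,210,16,w["W"]); print(g)
x,y=g[:2]
move_l([x,y,5],v=150)
print(move_l([x,y,-27],v=60,max_force=8),read_tool_pos(),np.round(read_wrist_force(),1))
close(30); print(read_gripper_width(),np.round(read_wrist_force(),1),read_clock())
move_l([x,y,60],v=120); print(read_gripper_width(),np.round(read_wrist_force(),1),read_clock())
wcap("m2"); s=capture("scene"); cv2.imwrite("pics/s2.png",s["img"]); np.savez("s2.npz",**s)
crop(s["img"],270,120,370,260,4,"pics/s2c.png")
E
```

```text
[431.69203476 -50.14749014  16.        ]
False [431.6367866  -50.10980823 -27.03350468] [0.6 0.5 0.9]
49.33283130772757 [-1.4  0.6  6.1] 12.4417
49.01501942133725 [ 0.3  0.3 -1.1] 13.3167
```

View pics/m2.png

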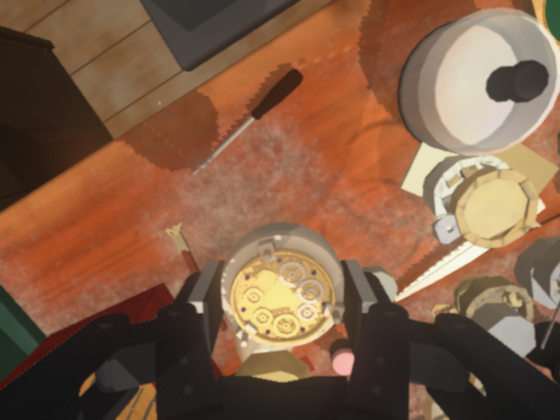

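View pics/s2c.png

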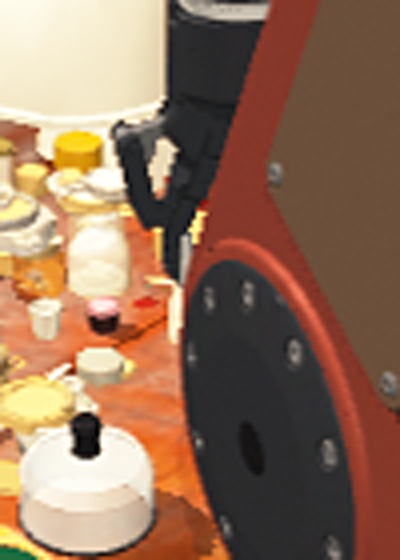

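```bash
python3 - <<'E'
from h import *
w=dict(np.load("m2.npz")); P=cloud(w,w["T_tool_cam"])
z=w["range_z"]; 
# gold pixels / ring
m=(z>0)&(z<180)
v,u=np.mgrid[:420,:560]; m&=(u>218)&(u<348)&(v>222)&(v<350)
Q=P[m]; Q=Q[abs(Q[:,1])<25]; print(len(Q)); A=np.c_[Q[:,:2],np.ones(len(Q))]
s,*_=np.linalg.lstsq(A,Q[:,2],rcond=None); print("plane",s, np.percentile(Q,[1,50,99],axis=0).round(1))
crop(w["img"],200,205,370,365,4,"pics/m2c.png")
W=np.linalg.inv(w["T_tool_cam"])
f,cx,cy=K(w)
im=w["img"].copy()
for zz,col in((-27-16,(255,0,0)),(-27,(0,255,0))):
    for a in np.arange(0,6.28,.05):
        q=W@[26*np.cos(a),26*np.sin(a),zz,1]; cv2.circle(im,(int(f*q[0]/q[2]+cx),int(f*q[1]/q[2]+cy)),0,col,-1)
crop(im,200,205,370,365,4,"pics/m2d.png")
E
```

```text
12638
plane [ 1.24425798e-01 -5.45069743e-03 -4.61842843e+01] [[-22.  -24.  -53.9]
 [  4.5  -0.8 -46.3]
 [ 25.5  23.4 -30.9]]
```

View pics/m2d.png

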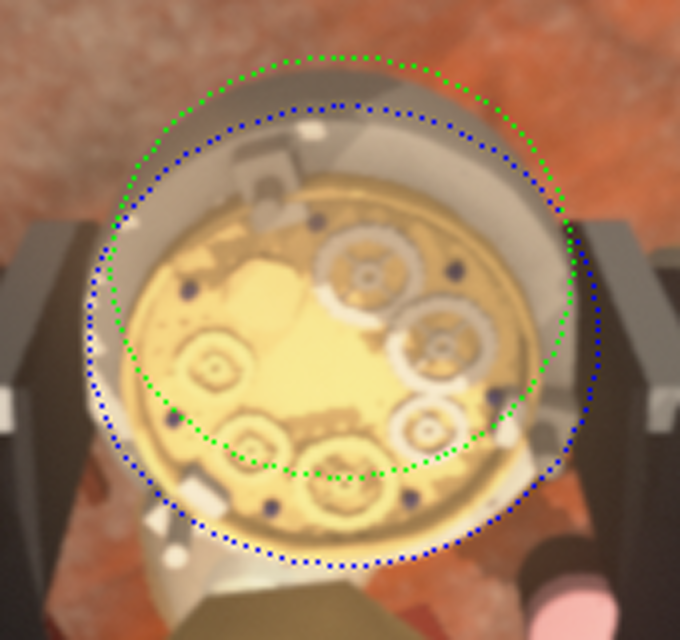

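```bash
python3 - <<'E'
from h import *
move_l([431,-50,140],v=200)
move_ptp([392,290,130],Ry(150)); print(read_clock(),np.round(read_joint_pos(),1),read_gripper_width())
c,W=wcap("p1"); 
crop(c["img"],180,80,400,250,3.5,"pics/p1c.png")
C={**c,"world_to_cam":np.linalg.inv(W)}; print(proj(C,[392,290,8]))
E
```

```text
15.2583 [ 21.  -14.  -21.3  82.7  -0.   51. ] 49.44750855979766
(np.float64(284.7732532551698), np.float64(195.42708223493668))
```

View pics/p1c.png

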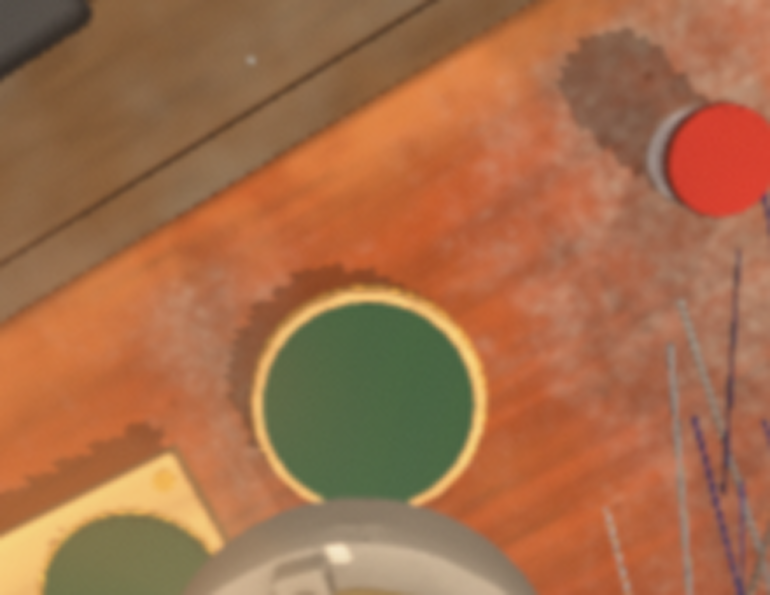

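```bash
python3 - <<'E'
from h import *
w=dict(np.load("p1.npz")); g=onplane(w,285.4,194.3,8,w["W"]); print(g)
x,y=g[:2]
# held centre vs TCP: assumed ~ 0.5 mm toward tool x- (image up = tool +x)
move_l([x,y,10],v=150); move_l([x,y,-14],v=60)
f0=read_wrist_force()
print(move_l([x,y,-25],v=12,max_force=3),np.round(read_tool_pos(),1),np.round(np.array(read_wrist_force())-f0,1))
ungrasp(); hold(.1); print(np.round(read_wrist_force(),1),read_clock())
move_l([x,y,90],v=200)
c,W=wcap("p2"); print(read_clock())
crop(c["img"],180,110,400,280,3.5,"pics/p2c.png")
E
```

```text
[391.40853769 290.96133679   8.        ]
True [391.6 291.  -18.4] [ 0.4 -1.5  5.8]
[-0.5  0.  -0.2] 17.875
18.6167
```

View pics/p2c.png

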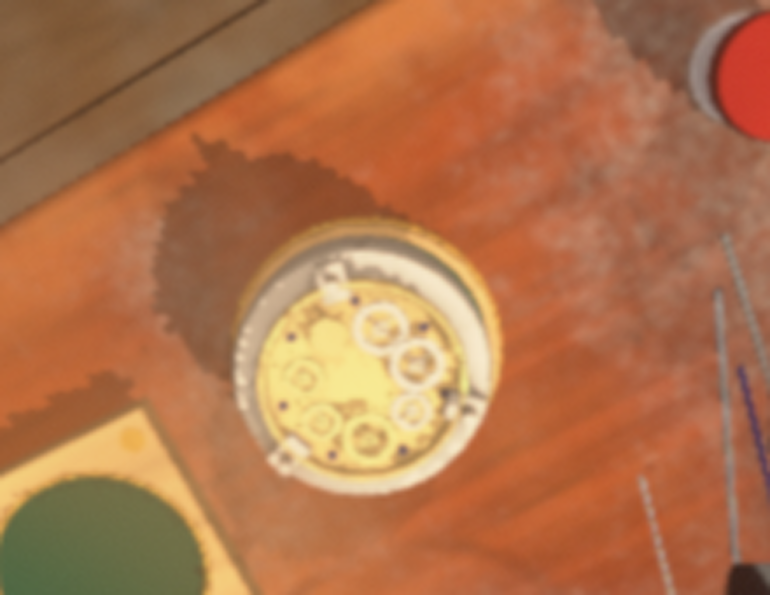

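```bash
python3 - <<'E'
from h import *
w=dict(np.load("p2.npz")); C={**w,"world_to_cam":np.linalg.inv(w["W"])}
s=4; u0,v0,u1,v1=230,150,340,270
big=cv2.resize(w["img"][v0:v1,u0:u1],None,fx=5,fy=5,interpolation=cv2.INTER_CUBIC)
def circ(x,y,z,r,col):
    for a in np.arange(0,6.28,.04):
        u,v=proj(C,[x+r*np.cos(a),y+r*np.sin(a),z]); cv2.circle(big,(int((u-u0+.5)*5),int((v-v0+.5)*5)),0,col,-1)
circ(391.4,291,8,28.5,(255,0,0)); circ(391.4,291,24,26,(0,255,0)); circ(391.4,291,8,26,(255,255,0))
cv2.imwrite("pics/p2e.png",big)
E
```

```text
(no output)
```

View pics/p2e.png

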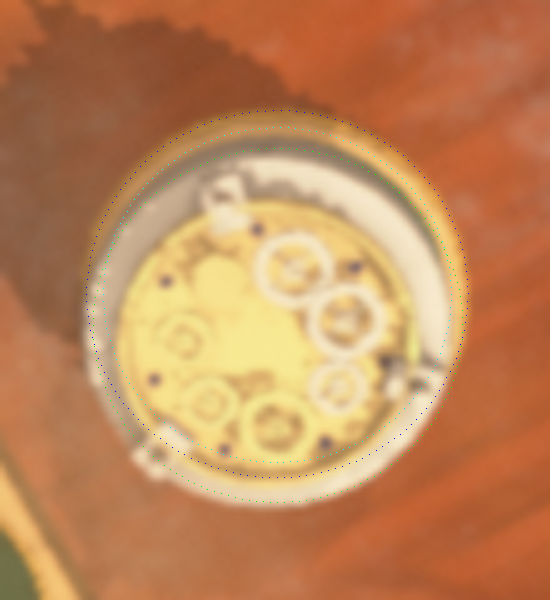

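```bash
python3 - <<'E'
from h import *
move_ptp([412,87,140],Ry(180)); print(read_clock(),np.round(read_joint_pos(),1))
c,W=wcap("k1"); C={**c,"world_to_cam":np.linalg.inv(W)}; print(proj(C,[412,87,66]),proj(C,[412,87,0]))
crop(c["img"],180,100,400,270,3.5,"pics/k1c.png")
E
```

```text
19.5583 [ -6.  -26.7 -30.3  86.4   0.   -5.9]
(np.float64(283.60717080661664), np.float64(213.68742660667013)) (np.float64(283.3422489447663), np.float64(193.03674922393532))
```

View pics/k1c.png

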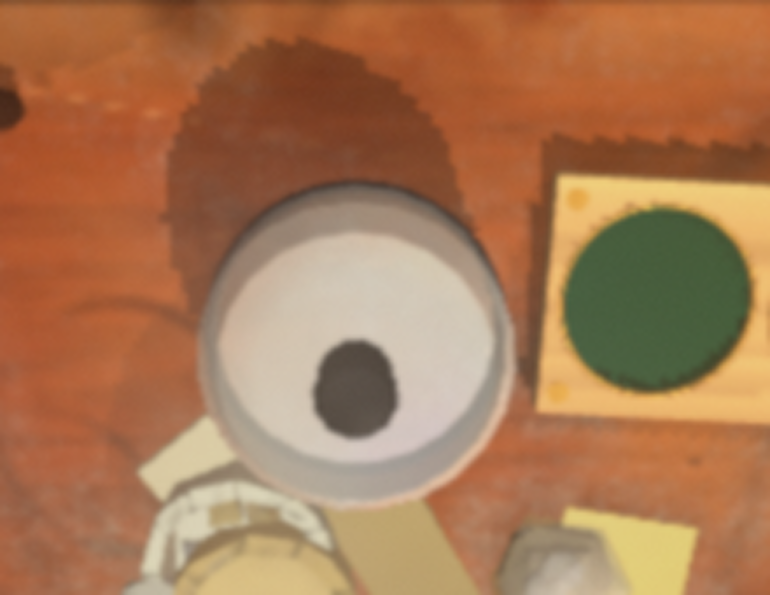

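```bash
python3 - <<'E'
from h import *
w=dict(np.load("k1.npz")); g=onplane(w,281.5,213.4,64,w["W"]); print(g, onplane(w,282,(182+159)/3.5+100-.3,0,w["W"]))
x,y=g[:2]
move_l([x,y,60],v=150)
print(move_l([x,y,25],v=60,max_force=6),np.round(read_tool_pos(),1))
close(40); print(read_gripper_width(),np.round(read_wrist_force(),1),read_clock())
move_l([x,y,45],v=60); print(read_gripper_width(),np.round(read_wrist_force(),1),read_clock())
c,W=wcap("k2"); crop(c["img"],130,100,430,325,2.6,"pics/k2c.png")
s=capture("scene"); crop(s["img"],210,110,360,260,4,"pics/s3c.png")
E
```

```text
[412.37038454  85.46280436  64.        ] [415.82035898  85.77386542   0.        ]
False [412.4  85.4  25.1]
15.593209408839597 [-0.1  0.5  1.9] 21.675
15.315424798313122 [ 0.4  1.3 -0.6] 22.1583
```

View pics/k2c.png

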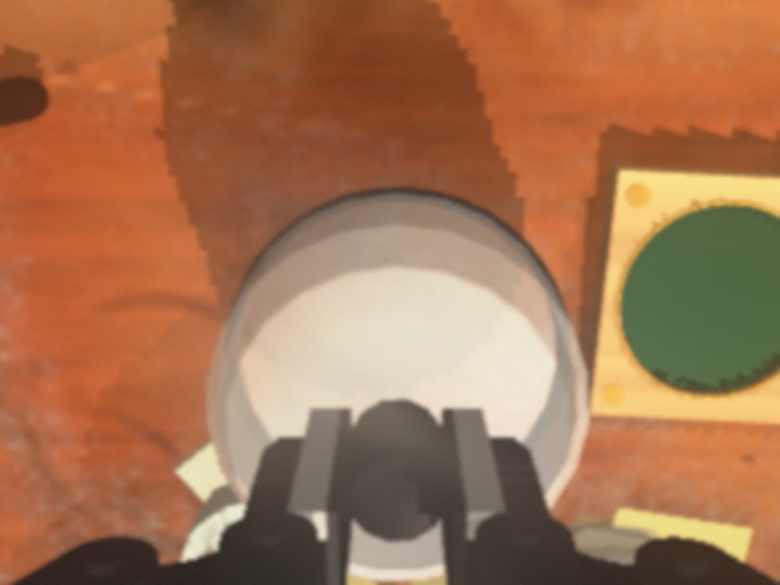

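View pics/s3c.png

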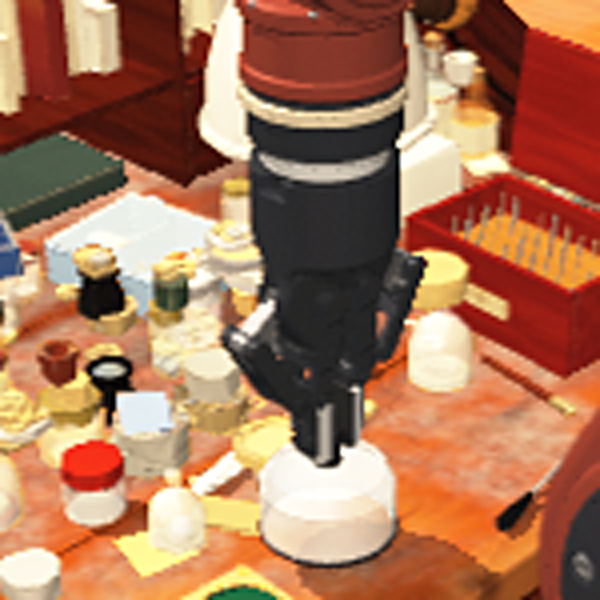

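```bash
python3 - <<'E'
from h import *
w=dict(np.load("k2.npz"))
print(onplane(w,283.5,171.6,20,w["W"])+[38,0,0], read_tool_pos())
# left/right extreme of foot hidden by shell? use leftmost/rightmost
print(onplane(w,130+210/2.6,100+375/2.6,20,w["W"]),onplane(w,130+588/2.6,100+375/2.6,20,w["W"]))
C={**w,"world_to_cam":np.linalg.inv(w["W"])}
big=cv2.resize(w["img"][150:330,190:380],None,fx=4,fy=4,interpolation=cv2.INTER_CUBIC)
def circ(x,y,z,r,col):
    for a in np.arange(0,6.28,.03):
        u,v=proj(C,[x+r*np.cos(a),y+r*np.sin(a),z]); cv2.circle(big,(int((u-190+.5)*4),int((v-150+.5)*4)),1,col,-1)
circ(412.4,85.4,20,38,(0,255,0)); circ(415,85.4,20,38,(255,0,0)); cv2.imwrite("pics/k2e.png",big[:600])
E
```

```text
[412.12128771  84.80018777  20.        ] [412.24926373  85.46800794  44.80184394]
[418.04505419  41.16124098  20.        ] [418.06709131 128.41613967  20.        ]
```

View pics/k2e.png

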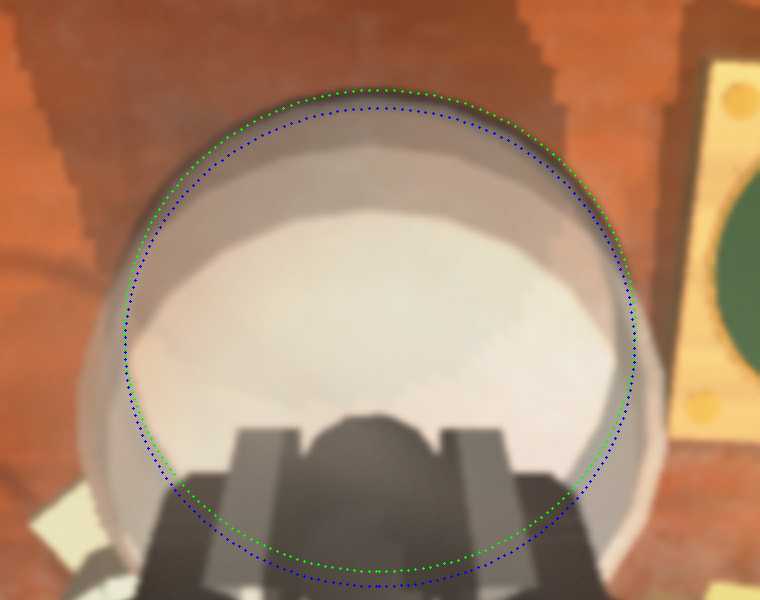

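```bash
python3 - <<'E'
from h import *
move_l([412.3,85.4,110],v=150)
move_ptp([391.9,291,110],Ry(180)); print(read_clock(),read_gripper_width(),np.round(read_tool_pos(),1))
f=np.array(read_wrist_force())
wcap("k3")
print(move_l([391.9,291,66],v=80,max_force=4))
print(move_l([391.9,291,32],v=30,max_force=4),np.round(read_tool_pos(),1),np.round(np.array(read_wrist_force())-f,1))
s=capture("scene"); crop(s["img"],170,180,290,330,4,"pics/s4c.png")
t=capture("top"); crop(t["img"],140,210,260,290,6,"pics/t4c.png")
E
```

```text
23.6833 15.11189506119587 [391.5 290.4 109.2]
False
False [392.1 291.1  32.3] [ 0.4  0.2 -0.1]
```

View pics/s4c.png

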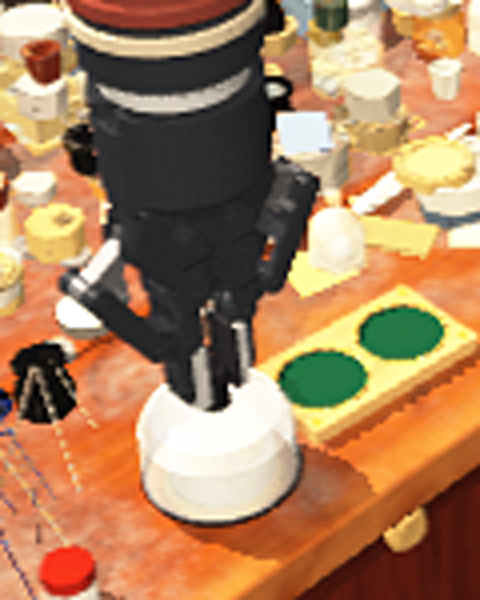

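No contact so far, so the foot has passed the pad. Lowering the rest of the way.

```bash
python3 - <<'E'
from h import *
f=np.array(read_wrist_force())
print(move_l([391.9,291,23],v=10,max_force=3),np.round(read_tool_pos(),1),np.round(np.array(read_wrist_force())-f,1))
ungrasp(); hold(.1); print(read_clock())
move_l([391.9,291,150],v=250)
c,W=wcap("k4"); crop(c["img"],180,90,400,260,3.5,"pics/k4c.png")
s=capture("scene"); crop(s["img"],180,230,300,340,5,"pics/s5c.png")
move_ptp([520,215,230],Ry(180)); wcap("v1"); print(read_clock(),np.round(read_joint_pos(),1))
E
```

```text
True [391.8 291.1  25.1] [0.1 0.6 4.5]
27.275
28.7917 [ 9.2 -0.2  1.8 92.1  0.   9.2]
```

View pics/k4c.png

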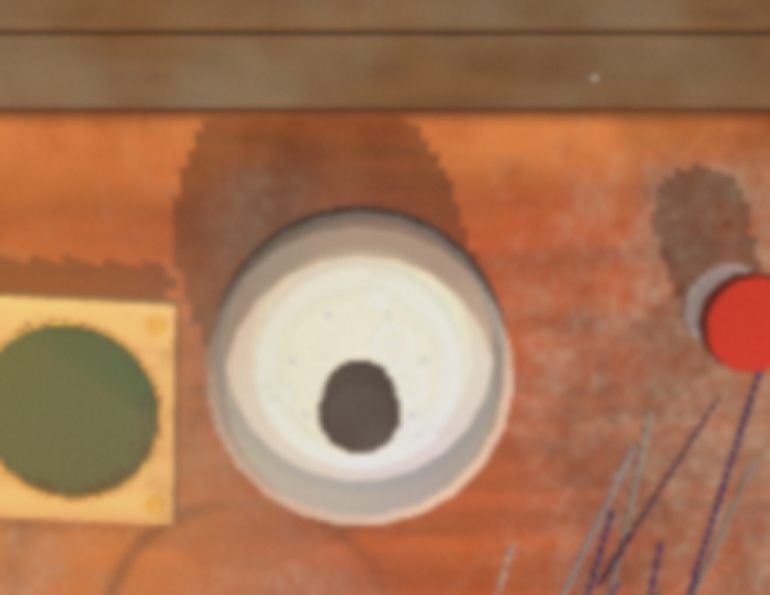

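View pics/s5c.png

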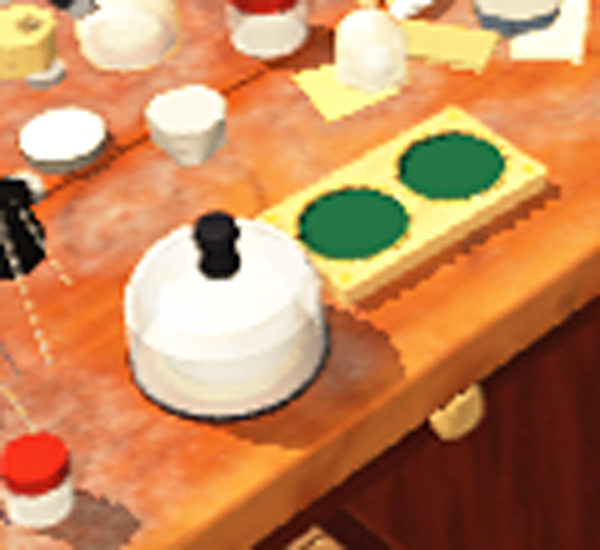

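View pics/v1.png

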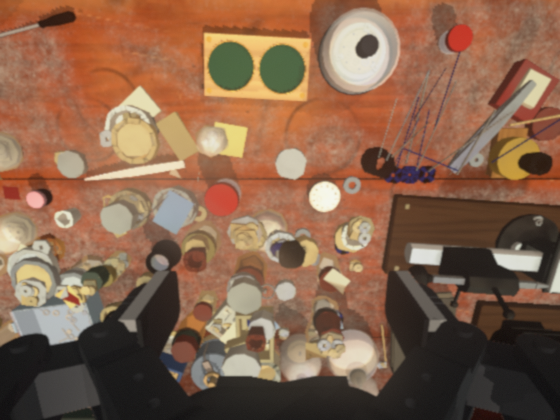

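Cover contacted the bench at TCP 25.1, the same as at pickup, so it is seated flat. v1 gives a clean view of the jar (222,198) and dial (325,196), so I'll recompute clearances with it.

```bash
python3 - <<'E'
from h import *
w=dict(np.load("v1.npz"))
print("red",onplane(w,222,198.5,38,w["W"]),"dial",onplane(w,324.8,196.3,8,w["W"]))
P=cloud(w,w["W"]); z=w["range_z"]; m=(z>0)&(P[...,2]<250)
k=np.ones((3,3),np.uint8)
Q=P[m]; print("bench z",np.median(Q[(abs(Q[:,0]-480)<40)&(abs(Q[:,1]-260)<30)][:,2]))
crop(w["img"],130,120,400,300,2.95,"pics/v1c.png")
E
sed -i 's/for n,rmax in.*/for n in ["v1"]:/; s/b={.*/b=2.0/; s/^    if n in.*$//; s/^    if n\[0\].*$//' clr.py; sed -i 's/^    m=(z>0)&e&.*/    m=(z>0)\&e\&(P[...,2]<250)\&(P[...,2]>6)\&(z>200)/' clr.py
python3 - <<'E'
from clr import *
print(len(pts))
for nm,x,y,r,zt in(("red",537.5,148.5,18.5,14),("red",537.5,148.5,18.5,24),("dial",541.5,262.,18,1.5)):
    o=[]
    for yaw in range(90,270,5):
        for off in(-16,-12,-8,-4,0,4,8,12,16):
            o.append((float(round(clear(x,y,r,zt,yaw,off,r+6),1)),yaw,off))
    o.sort(key=lambda t:(-t[0],abs(t[2]))); print(nm,zt,o[:12], [t for t in o if t[2]==0][:6])
for nm,(x,y) in dict(red=(538,148),dial=(541,262)).items():
    print(nm)
    for xx in range(x+80,x-90,-8):
        print(xx," ".join("%3d"%pts[k][:,2].max() if (k:=(abs(pts[:,0]-xx)<4)&(abs(pts[:,1]-yy)<4)).any() else "  ." for yy in range(y+80,y-88,-8)))
E
```

```text
red [537.31768841 149.57049922  38.        ] dial [542.25399473 262.61130925   8.        ]
bench z 1.5091007405363257
78422
red 14 [(0.0, 90, 0), (0.0, 95, 0), (0.0, 100, 0), (0.0, 105, 0), (0.0, 110, 0), (0.0, 115, 0), (0.0, 120, 0), (0.0, 125, 0), (0.0, 130, 0), (0.0, 135, 0), (0.0, 140, 0), (0.0, 145, 0)] [(0.0, 90, 0), (0.0, 95, 0), (0.0, 100, 0), (0.0, 105, 0), (0.0, 110, 0), (0.0, 115, 0)]
red 24 [(0.0, 90, 0), (0.0, 95, 0), (0.0, 100, 0), (0.0, 105, 0), (0.0, 110, 0), (0.0, 115, 0), (0.0, 120, 0), (0.0, 125, 0), (0.0, 130, 0), (0.0, 135, 0), (0.0, 140, 0), (0.0, 145, 0)] [(0.0, 90, 0), (0.0, 95, 0), (0.0, 100, 0), (0.0, 105, 0), (0.0, 110, 0), (0.0, 115, 0)]
dial 1.5 [(5.0, 265, 16), (4.4, 260, 16), (3.6, 260, 12), (2.1, 90, -16), (1.0, 265, 12), (0.0, 90, 0), (0.0, 95, 0), (0.0, 100, 0), (0.0, 105, 0), (0.0, 110, 0), (0.0, 115, 0), (0.0, 120, 0)] [(0.0, 90, 0), (0.0, 95, 0), (0.0, 100, 0), (0.0, 105, 0), (0.0, 110, 0), (0.0, 115, 0)]
red
618   .   .   .   .  40  81  81  81  81  66   .   .   .   .   .   .   .  31  31  30  31
610   .   .   .   .   .  42  80  81  66   .   .   . 
[... 3036 characters left out ...]
  10  28  30  31  30  29   .   .   .   .   .   .   .  21  22  22  21  22   .   .   .
501  10  29  30   .  30  30   .   .   .   .   .   .   .  21  21  21  22  21   .   .   .
493   7  28  34  31  29  12   .   .   .   .   .   .   .  21  21  21  21  21   .   .   .
485   .   .  28  29   6   .   .   .   .   .   .   .   .   .  20  21  21   .   .   .   .
477  22   .   .   .   .   .   .   .   .   .   .   .   .   .   .   .   .   .   .   .   .
469   .   .   .   .   .   .   .   .   .   .   .   .   .   .   .   .   .   .   .   .   .
461   .   .   .   .   .   .   .   .   .   .   .   .   .   .   .   .   .   .   .   .   .
453   .   .   .   .   .   .   .   .   .   .   .   .   .   .   .   .   .   .   .   .   .
```

View pics/v1c.png

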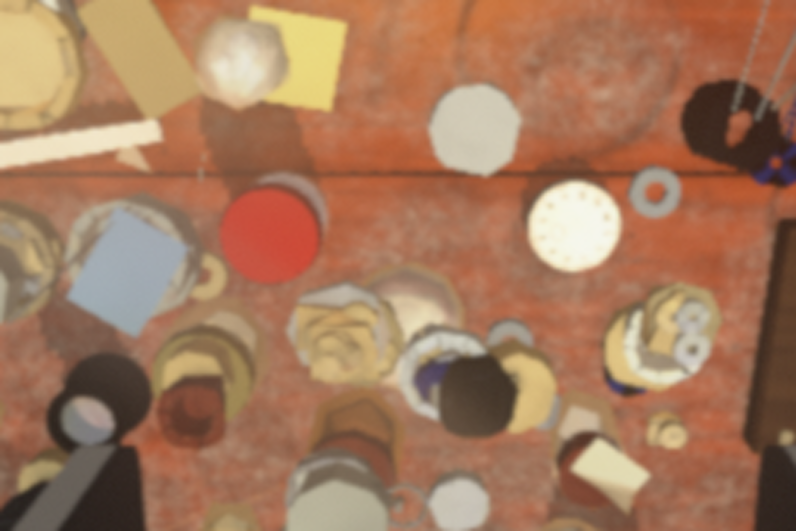

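```bash
cat >> clr.py <<'E'
def clear2(x,y,r,ztip,yaw,off,excl,offb=0,side=11,th=15):
    R=Ry(yaw); zo=ztip+fwd(r)
    d=pts-[x,y,0]; q=np.hypot(d[:,0],d[:,1]); d=d[(q<150)&(q>excl)]
    a=d[:,:2]@R[:2,1]-off; b=abs(d[:,:2]@R[:2,0]-offb); z=d[:,2]; best=99
    def box(a0,a1,bw,zb):
        k=z>zb
        if not k.any(): return 99
        return np.hypot(np.maximum(np.maximum(a0-a[k],a[k]-a1),0),np.maximum(b[k]-bw,0)).min()
    for s in(1,-1):
        for h in np.linspace(42.5,r,8):
            i,j=sorted((s*h,s*(h+th))); best=min(best,box(i,j,side,zo-fwd(h)-1.5))
            i,j=sorted((s*h,s*(h+33))); best=min(best,box(i,j,15,zo-fwd(h)+38))
    best=min(best,box(-44,44,40,zo+54))
    # jar must lie between open fingers; dragged jar must stay clear
    if abs(off)>42.5-r-1.5: return 0
    k=z>3; dj=np.hypot((d[k][:,:2]-off*R[:2,1])[:,0],(d[k][:,:2]-off*R[:2,1])[:,1]).min()-r
    return min(best,dj)
E
python3 - <<'E'
from clr import *
for zt in(8,14,18,22,25):
    o=[]
    for yaw in range(60,300,5):
        for off in range(-22,23,2):
          for ob in(-6,-3,0,3,6):
            o.append((float(round(clear2(537.3,149.6,18.5,zt,yaw,off,24,ob),1)),yaw,off,ob))
    o.sort(key=lambda t:(-t[0],abs(t[2]))); print(zt,o[:6])
d=pts[pts[:,2]>8]-[537.3,149.6,0]; q=np.hypot(d[:,0],d[:,1]); an=np.degrees(np.arctan2(d[:,1],d[:,0]))
for a in range(-180,180,15):
    k=(abs((an-a+180)%360-180)<7.5)&(q>22.5); k2=k&(d[:,2]>30); print(a,q[k].min().round(0),q[k2].min().round(0))
E
```

```text
Still running in the background as job /tmp/bash_jobs.1000/a4baab7431ec (pid 1071). You'll get a notice when it ends.
```

```bash
cat /tmp/bash_jobs.1000/a4baab7431ec/stdout; sleep 300; cat /tmp/bash_jobs.1000/a4baab7431ec/stdout
```

```text
8 [(0.0, 60, 0, -6), (0.0, 60, 0, -3), (0.0, 60, 0, 0), (0.0, 60, 0, 3), (0.0, 60, 0, 6), (0.0, 65, 0, -6)]
14 [(0.0, 60, 0, -6), (0.0, 60, 0, -3), (0.0, 60, 0, 0), (0.0, 60, 0, 3), (0.0, 60, 0, 6), (0.0, 65, 0, -6)]
18 [(0.0, 60, 0, -6), (0.0, 60, 0, -3), (0.0, 60, 0, 0), (0.0, 60, 0, 3), (0.0, 60, 0, 6), (0.0, 65, 0, -6)]
22 [(0.0, 60, 0, -6), (0.0, 60, 0, -3), (0.0, 60, 0, 0), (0.0, 60, 0, 3), (0.0, 60, 0, 6), (0.0, 65, 0, -6)]
25 [(0.8, 210, 22, -6), (0.3, 215, 22, -3), (0.0, 60, 0, -6), (0.0, 60, 0, -3), (0.0, 60, 0, 0), (0.0, 60, 0, 3)]
-180 43.0 47.0
-165 46.0 46.0
-150 56.0 56.0
-135 83.0 83.0
-120 61.0 82.0
-105 38.0 38.0
-90 34.0 34.0
-75 31.0 31.0
-60 35.0 35.0
-45 44.0 46.0
-30 41.0 41.0
-15 42.0 42.0
0 81.0 81.0
15 29.0 29.0
30 23.0 23.0
45 23.0 23.0
60 24.0 24.0
75 31.0 31.0
90 97.0 288.0
105 65.0 158.0
120 65.0 178.0
135 127.0 165.0
150 45.0 172.0
```

```bash
cat > srch.py <<'E'
import clr
from clr import *
d=np.hypot(pts[:,0]-537,pts[:,1]-150); P=pts[d<140]
key=np.unique((P/1.5).astype(int),axis=0,return_index=True)[1]; clr.pts=P[key]; print(len(clr.pts))
best=[]
for zt in(16,20,23,25,27):
    o=[]
    for yaw in range(190,241,5):
        for off in range(8,23,2):
          for ob in range(-12,10,3):
            o.append((float(round(clear2(537.3,149.6,18.5,zt,yaw,off,24,ob),1)),yaw,off,ob))
    o.sort(key=lambda t:(-t[0],abs(t[2]))); print(zt,o[:6])
E
timeout 400 python3 srch.py
python3 - <<'E'
from h import *
for n in("m2","k2","v1"):
    w=dict(np.load(n+".npz")); P=cloud(w,w["T_tool_cam"]); z=w["range_z"]
    m=(z>0)&(abs(P[...,0])<13)&(abs(P[...,1])<48)
    for lo,hi in((-47,-40),(-40,-24.5),(-22,-8),(8,22),(24.5,40),(40,48)):
        k=m&(P[...,1]>lo)&(P[...,1]<hi)&(P[...,0]>8)&(P[...,0]<11.5)&(P[...,2]<-15)
        if k.sum()>10: print(n,lo,hi,k.sum(),np.percentile(P[k][:,2],[50,95,99,100]).round(1))
E
```

```text
16069
16 [(0.0, 190, 8, -12), (0.0, 190, 8, -9), (0.0, 190, 8, -6), (0.0, 190, 8, -3), (0.0, 190, 8, 0), (0.0, 190, 8, 3)]
20 [(0.0, 190, 8, -12), (0.0, 190, 8, -9), (0.0, 190, 8, -6), (0.0, 190, 8, -3), (0.0, 190, 8, 0), (0.0, 190, 8, 3)]
23 [(0.0, 190, 8, -12), (0.0, 190, 8, -9), (0.0, 190, 8, -6), (0.0, 190, 8, -3), (0.0, 190, 8, 0), (0.0, 190, 8, 3)]
25 [(0.8, 210, 22, -6), (0.4, 200, 22, -12), (0.3, 215, 22, -3), (0.1, 200, 22, -9), (0.1, 205, 22, -9), (0.0, 190, 8, -12)]
27 [(1.6, 210, 22, -6), (1.0, 200, 20, -12), (1.0, 205, 20, -9), (1.0, 200, 22, -9), (1.0, 205, 22, -6), (0.8, 210, 20, -6)]
m2 -47 -40 161 [-84.7 -80.8 -79.9 -79.5]
m2 -40 -24.5 1244 [-60.  -38.2 -35.1 -32.4]
m2 -22 -8 1609 [-106.   -45.7  -43.4  -42. ]
m2 8 22 1099 [-103.6  -43.6  -42.8  -40.7]
m2 24.5 40 930 [-62.2 -38.4 -35.3 -33.9]
m2 40 48 893 [-93.1 -81.5 -78.3 -76.3]
k2 -47 -40 798 [-105.7  -99.7  -98.4  -88.9]
k2 -40 -24.5 969 [-89.9 -17.4 -15.9 -15.1]
k2 -22 -8 939 [-56.3 -19.9 -19.4 -18.2]
k2 8 22 584 [-43.5 -19.6 -19.1 -18.3]
k2 24.5 40 1082 [-92.7 -17.7 -16.1 -15.2]
k2 40 48 581 [-107.6 -103.3 -100.9  -86.8]
v1 -47 -40 731 [-70.8 -47.1 -43.8 -41.8]
v1 -40 -24.5 29 [-109.7 -109.1 -108.8 -108.7]
v1 -22 -8 1228 [-106.9 -101.4 -100.7  -99.4]
v1 8 22 919 [-106.9 -101.3 -100.6  -99.8]
v1 24.5 40 63 [-108.9 -106.6 -106.3 -106.3]
v1 40 48 1103 [-69.4 -46.6 -44.5 -42.2]
```

```bash
sed -i 's/for zt in.*/for zt in(27,28,29,30):/; s/range(190,241,5)/range(196,226,4)/; s/range(8,23,2)/(14,18,20,22)/; s/range(-12,10,3)/(-9,-6,-3,0)/' srch.py; timeout 500 python3 srch.py
```

```text
16069
27 [(2.3, 208, 22, -6), (1.5, 212, 22, -3), (1.1, 204, 20, -9), (1.0, 200, 22, -9), (0.9, 208, 20, -6), (0.6, 216, 22, 0)]
28 [(2.3, 208, 22, -6), (1.9, 204, 20, -9), (1.5, 212, 22, -3), (1.3, 208, 20, -6), (1.2, 200, 22, -9), (1.2, 204, 22, -6)]
29 [(3.1, 208, 22, -6), (2.5, 208, 20, -6), (2.4, 204, 20, -9), (2.3, 212, 22, -3), (2.0, 212, 20, -3), (2.0, 204, 22, -6)]
30 [(3.2, 208, 20, -6), (3.2, 208, 22, -6), (2.9, 212, 22, -3), (2.7, 204, 22, -9), (2.5, 204, 22, -6), (2.4, 204, 18, -9)]
```

```bash
cat > dbg.py <<'E'
import clr
from clr import *
d=np.hypot(pts[:,0]-537,pts[:,1]-150); P=pts[d<140]
key=np.unique((P/1.5).astype(int),axis=0,return_index=True)[1]; P=P[key]
def parts(x,y,r,ztip,yaw,off,offb,excl=24,side=11,th=15):
    R=Ry(yaw); zo=ztip+fwd(r); d=P-[x,y,0]; d=d[np.hypot(d[:,0],d[:,1])>excl]
    a=d[:,:2]@R[:2,1]-off; b=abs(d[:,:2]@R[:2,0]-offb); z=d[:,2]; out={}
    def box(nm,a0,a1,bw,zb):
        k=np.where(z>zb)[0]
        if len(k)==0: return
        q=np.hypot(np.maximum(np.maximum(a0-a[k],a[k]-a1),0),np.maximum(b[k]-bw,0)); i=q.argmin()
        if nm not in out or q[i]<out[nm][0]: out[nm]=(round(float(q[i]),1),(d[k[i]]+[x,y,0]).round(0).tolist(),int((q<.1).sum()))
    for s in(1,-1):
        for h in (42.5,36,30,24,r):
            i,j=sorted((s*h,s*(h+th))); box("finger%+d@%d"%(s,h),i,j,side,zo-fwd(h)-1)
            i,j=sorted((s*h,s*(h+33))); box("knuck%+d@%d"%(s,h),i,j,15,zo-fwd(h)+38)
    box("body",-44,44,40,zo+54)
    return {k:v for k,v in out.items() if v[0]<3}
if __name__=="__main__":
    for zt,yaw,off,ob in((15,215,22,-3),(15,208,22,-6),(15,222,21,0),(22,208,20,-6),(25,208,16,-6)): print(zt,yaw,off,ob,parts(537.3,149.6,18.5,zt,yaw,off,ob))
E
python3 dbg.py
```

```text
15 215 22 -3 {'finger+1@36': (0.0, [498.0, 208.0, 21.0], 7), 'finger+1@30': (0.0, [503.0, 207.0, 20.0], 18), 'finger+1@24': (2.4, [512.0, 209.0, 20.0], 0), 'finger-1@42': (0.0, [550.0, 118.0, 31.0], 6), 'knuck-1@42': (0.4, [580.0, 121.0, 80.0], 0), 'knuck-1@36': (1.4, [580.0, 121.0, 80.0], 0), 'knuck-1@30': (0.4, [576.0, 127.0, 58.0], 0)}
15 208 22 -6 {'finger+1@36': (0.0, [504.0, 208.0, 22.0], 6), 'finger+1@30': (0.0, [503.0, 207.0, 20.0], 20), 'finger-1@42': (0.0, [549.0, 116.0, 34.0], 7), 'knuck-1@30': (0.3, [575.0, 123.0, 59.0], 0)}
15 222 21 0 {'finger+1@36': (0.0, [498.0, 208.0, 21.0], 1), 'finger+1@30': (1.1, [502.0, 207.0, 20.0], 0), 'finger-1@42': (0.0, [551.0, 118.0, 27.0], 9), 'knuck-1@42': (0.0, [580.0, 121.0, 80.0], 21), 'finger-1@36': (2.5, [550.0, 118.0, 31.0], 0), 'knuck-1@36': (0.1, [580.0, 124.0, 79.0], 0), 'knuck-1@30': (0.0, [576.0, 128.0, 58.0], 1)}
22 208 20 -6 {'finger-1@42': (0.0, [550.0, 115.0, 35.0], 12), 'finger-1@36': (2.6, [546.0, 118.0, 34.0], 0)}
25 208 16 -6 {'finger-1@42': (0.0, [551.0, 114.0, 37.0], 8), 'finger-1@36': (0.0, [550.0, 118.0, 31.0], 5)}
```

```bash
python3 - <<'E'
from h import *
s=capture("scene"); p=np.array(read_tool_pos()); P=cloud(s); z=s["range_z"]
m=(z>0)&(abs(P[...,0]-p[0])<30)&(abs(P[...,1]-p[1])<75)&(P[...,2]>p[2]+30)
Q=P[m]-p
for h in range(36,80,3):
    k=Q[(Q[:,2]>=h)&(Q[:,2]<h+3)]
    for sg in(1,-1):
        kk=k[k[:,1]*sg>0]
        if len(kk): print(h,sg,len(kk),"y",kk[:,1].min().round(1),kk[:,1].max().round(1),"x",kk[:,0].min().round(1),kk[:,0].max().round(1))
u,v=proj(s,p+[0,0,50]); print(u,v); u,v=int(u),int(v)
crop(s["img"],u-60,v-50,u+60,v+50,6,"pics/fs.png")
w=dict(np.load("v1.npz")); P=cloud(w,w["T_tool_cam"]); z=w["range_z"]; m=(z>0)&(z<200)&(P[...,1]>30); Q=P[m]
for h in range(-70,-40,4):
    k=Q[(Q[:,2]>=h)&(Q[:,2]<h+4)]
    if len(k): print(h,"y",np.percentile(k[:,1],[1,99]).round(1),"x",np.percentile(k[:,0],[1,99]).round(1),len(k))
E
```

```text
36 1 1 y 47.8 47.8 x 4.9 4.9
36 -1 1 y -43.8 -43.8 x -2.6 -2.6
39 1 8 y 41.7 49.9 x -9.5 7.1
39 -1 9 y -48.8 -42.2 x -9.2 8.6
42 1 10 y 41.3 49.1 x -10.7 -4.4
42 -1 16 y -47.6 -42.7 x -11.1 12.8
45 1 13 y 44.4 54.4 x -12.4 8.5
45 -1 14 y -52.9 -42.5 x -10.9 11.2
48 1 15 y 41.9 55.6 x -10.9 6.2
48 -1 14 y -53.1 -41.0 x -10.8 12.1
51 1 18 y 42.8 55.7 x -11.4 5.5
51 -1 15 y -54.4 -42.4 x -11.1 11.2
54 1 17 y 42.4 56.1 x -12.9 10.7
54 -1 19 y -56.7 -42.0 x -10.2 9.0
57 1 18 y 43.6 56.4 x -11.5 4.5
57 -1 15 y -56.2 -41.3 x -10.9 9.2
60 1 19 y 44.1 56.4 x -11.6 8.6
60 -1 18 y -56.5 -42.2 x -11.1 10.9
63 1 17 y 41.9 56.4 x -11.1 5.9
63 -1 15 y -57.6 -42.3 x -11.9 11.1
66 1 18 y 42.9 56.5 x -11.1 4.5
66 -1 18 y -56.8 -42.2 x -12.1 11.3
69 1 19 y 42.5 56.3 x -11.6 7.8
69 -1 17 y -53.5 -42.2 x -10.7 12.2
72 1 21 y 42.7 56.4 x -11.1 5.5
72 -1 17 y -55.5 -42.7 x -12.0 11.5
75 1 14 y 41.0 56.6 x -11.3 2.5
75 -1 17 y -55.4 -42.6 x -10.0 9.8
78 1 11 y 46.3 59.4 x -12.3 -3.8
78 -1 14 y -54.6 -43.6 x -12.4 8.3
201.098196757701 137.11340503652497
-70 y [41.1 54.9] x [-9.8 12.1] 463
-66 y [41.  54.7] x [-9.9 12. ] 439
-62 y [41.1 54.9] x [-10.2  12. ] 388
-58 y [41.  54.8] x [-10.   11.9] 364
-54 y [41.  54.7] x [-10.1  12. ] 317
-50 y [41.1 53.4] x [-10.3  11.9] 270
-46 y [41.1 47.8] x [-9.7 11.4] 163
-42 y [41.3 41.7] x [-8.2  7.1] 22
```

View pics/fs.png

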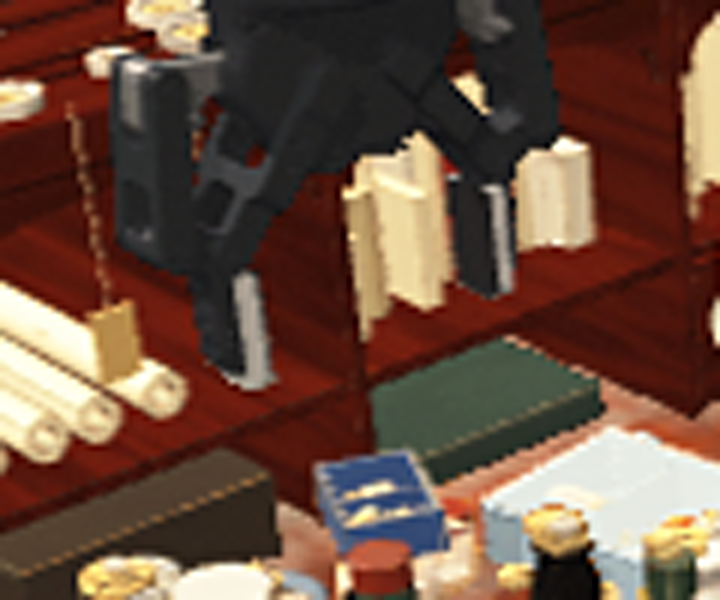

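```bash
python3 - <<'E'
import re
s=open('dbg.py').read()
s=s.split('if __name__')[0].replace('box("finger%+d@%d"%(s,h),i,j,side,zo-fwd(h)-1)','[box("finger%+d@%d"%(s,h),*sorted((s*h,s*(h+t))),side,zo-fwd(h)-1+dz) for t,dz in((7.5,0),(12,4.5),(14,8.5))]').replace('return {k:v for k,v in out.items() if v[0]<3}','return out')
open('dbg.py','w').write(s)
E
cat > s2.py <<'E'
from dbg import *
o=[]
P=P[P[:,2]>12]
import dbg; dbg.P=P
for zt in(16,18,20,22,24):
  for yaw in range(200,232,4):
    for off in(16,18,20,22):
      for ob in(-6,-3,0):
        r=parts(537.3,149.6,18.5,zt,yaw,off,ob); k=min(r,key=lambda q:r[q][0]); o.append((r[k][0],zt,yaw,off,ob,k,r[k][1]))
o.sort(key=lambda t:-t[0])
for t in o[:25]: print(t)
E
timeout 550 python3 s2.py
```

```text
(3.2, 24, 208, 20, -6, 'knuck-1@42', [580.0, 121.0, 80.0])
(3.2, 24, 208, 22, -6, 'knuck-1@42', [580.0, 121.0, 80.0])
(3.1, 24, 204, 22, -6, 'knuck-1@18', [558.0, 163.0, 67.0])
(2.9, 22, 208, 22, -6, 'finger-1@42', [546.0, 116.0, 37.0])
(2.9, 24, 212, 20, -3, 'finger-1@42', [547.0, 117.0, 36.0])
(2.9, 24, 212, 22, -3, 'knuck-1@42', [580.0, 121.0, 80.0])
(2.8, 24, 208, 22, -3, 'finger-1@42', [542.0, 119.0, 38.0])
(2.7, 22, 208, 20, -6, 'finger-1@42', [546.0, 116.0, 37.0])
(2.7, 24, 200, 22, -6, 'finger-1@42', [542.0, 119.0, 38.0])
(2.6, 24, 216, 22, 0, 'knuck-1@42', [580.0, 121.0, 80.0])
(2.5, 24, 204, 20, -6, 'finger-1@42', [543.0, 118.0, 36.0])
(2.4, 24, 208, 18, -6, 'finger-1@42', [547.0, 117.0, 36.0])
(2.3, 24, 200, 22, -3, 'finger-1@42', [542.0, 119.0, 38.0])
(2.3, 24, 200, 22, 0, 'finger-1@42', [542.0, 119.0, 38.0])
(2.2, 20, 208, 22, -6, 'finger-1@42', [547.0, 117.0, 36.0])
(2.1, 22, 212, 20, -3, 'finger-1@42', [546.0, 116.0, 37.0])
(2.1, 22, 212, 22, -3, 'finger-1@42', [546.0, 116.0, 37.0])
(1.9, 24, 216, 20, 0, 'finger-1@42', [546.0, 117.0, 36.0])
(1.8, 22, 208, 18, -6, 'finger-1@42', [548.0, 117.0, 34.0])
(1.8, 24, 204, 22, -3, 'finger-1@42', [542.0, 119.0, 38.0])
(1.7, 24, 204, 22, 0, 'finger-1@42', [542.0, 119.0, 38.0])
(1.6, 22, 204, 22, -6, 'finger-1@42', [546.0, 116.0, 37.0])
(1.6, 24, 212, 22, 0, 'finger-1@42', [542.0, 119.0, 38.0])
(1.5, 24, 208, 20, -3, 'finger-1@42', [543.0, 118.0, 36.0])
(1.5, 24, 212, 18, -3, 'finger-1@42', [547.0, 117.0, 36.0])
```

Fingers are chamfered at the tip, so an offset lid grasp (yaw 208, 20 mm toward the free side) fits. I'll recheck the jar position from that yaw before descending.

```bash
python3 - <<'E'
from h import *
move_ptp([533.2,170.1,90],Ry(208)); print(read_clock(),np.round(read_joint_pos(),1))
c,W=wcap("j1"); C={**c,"world_to_cam":np.linalg.inv(W)}; print(proj(C,[537.3,149.6,38]))
im=c["img"].astype(int); m=((im[...,2]>140)&(im[...,1]<70)&(im[...,0]<70)).astype(np.uint8)
n,l,st,ce=cv2.connectedComponentsWithStats(m)
for i in range(1,n):
    if st[i,4]>300: print(st[i],ce[i],onplane(c,*ce[i],38,W))
E
```

```text
29.4833 [  4.4  -0.6 -13.   77.6   0.  -23.5]
(np.float64(252.35463899022386), np.float64(213.89529223636706))
[ 226  189   52   48 1626] [253.51722017 210.42742927] [534.78555173 149.20913338  38.        ]
```

View pics/j1.png

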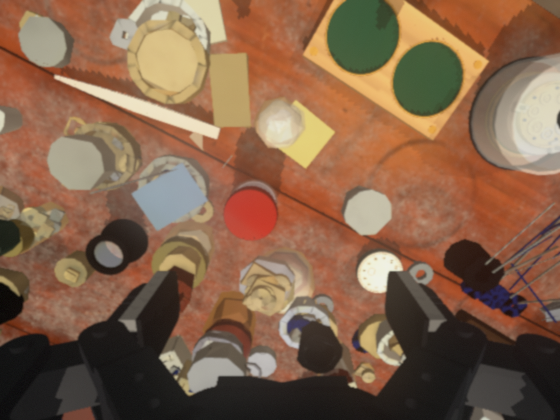

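```bash
python3 - <<'E'
from h import *
f=np.array(read_wrist_force())
x,y=533.2,170.1
move_l([x,y,25],v=150)
print(move_l([x,y,-8.5],v=40,max_force=5),np.round(read_tool_pos(),1),np.round(np.array(read_wrist_force())-f,1))
c,W=wcap("j2"); s=capture("scene"); crop(s["img"],190,150,310,260,5,"pics/s6c.png"); print(read_clock())
E
```

```text
False [533.4 170.1  -8.3] [-0.3  0.5 -2. ]
31.2
```

View pics/j2.png

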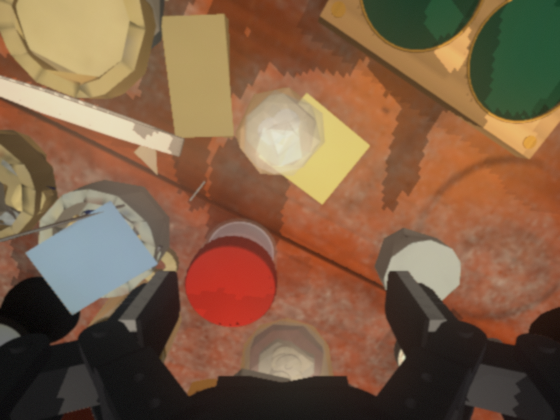

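View pics/s6c.png

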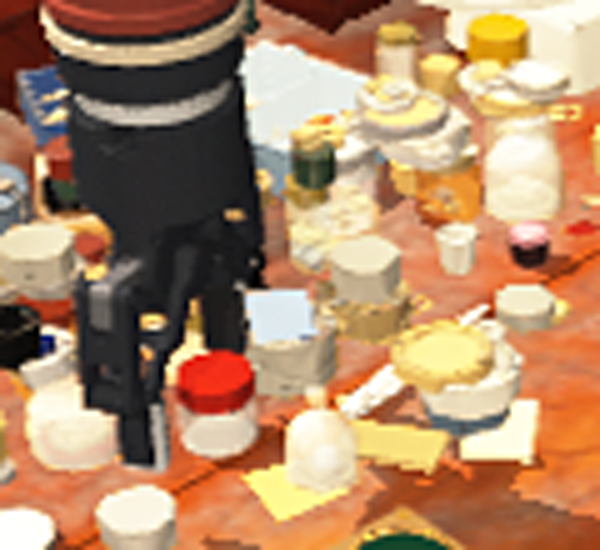

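Both fingers are down with no contact, straddling the jar. Closing.

```bash
python3 - <<'E'
from h import *
f=np.array(read_wrist_force())
close(25); print(read_gripper_width(),np.round(np.array(read_wrist_force())-f,1),read_clock())
p=read_tool_pos()
move_l([p[0]-6,p[1]+4,12],v=60); print(read_gripper_width(),np.round(np.array(read_wrist_force())-f,1))
wcap("j3"); s=capture("scene"); crop(s["img"],190,150,310,260,5,"pics/s7c.png"); print(read_clock())
E
```

```text
34.24557388447617 [-1.6  0.3  4.1] 31.725
34.14057193096457 [-0.7 -1.  -0.7]
32.3333
```

View pics/j3.png

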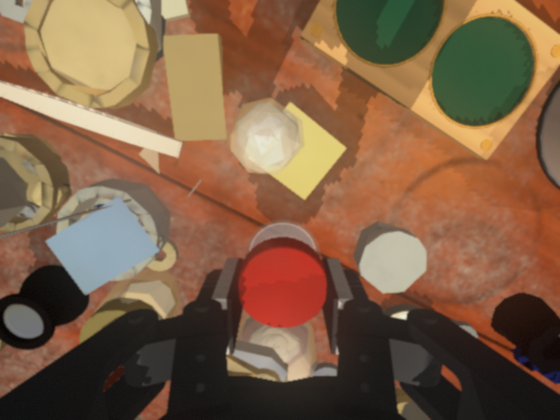

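View pics/s7c.png

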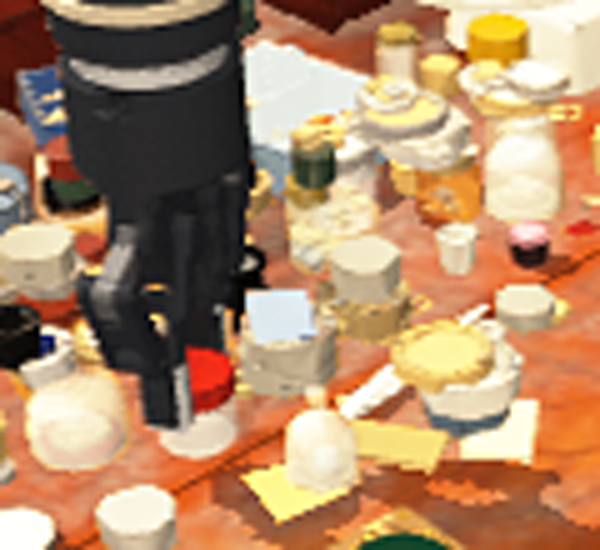

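```bash
python3 - <<'E'
from h import *
w=dict(np.load("j3.npz"))
print("jar in tool",onplane(w,283,281.5,-46.3,w["T_tool_cam"]))
im=w["img"].astype(int); m=((im[...,2]>110)&(im[...,1]<75)&(im[...,0]<75)).astype(np.uint8)
n,l,st,ce=cv2.connectedComponentsWithStats(m); i=1+st[1:,4].argmax(); print(st[i],ce[i])
v=dict(np.load("v1.npz")); im=v["img"]
crop(im,195,20,320,110,6,"pics/v1w.png")
k=dict(np.load("k1.npz")); print("far well k1",onplane(k,180+657/3.5-.3,100+300/3.5-.3,9,k["W"]))
E
```

```text
jar in tool [  7.8120419   -0.59827146 -46.3       ]
[ 239  246   88   81 5779] [282.37480533 286.06333276]
far well k1 [403.18081725 160.63472355   9.        ]
```

View pics/v1w.png

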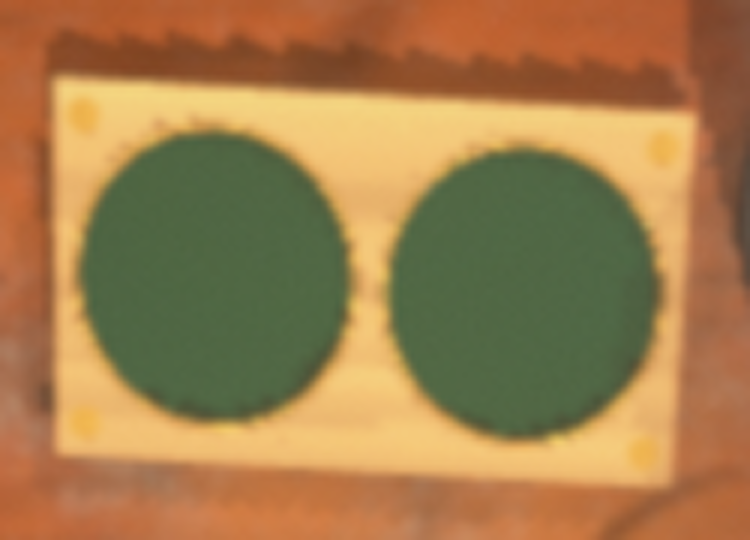

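```bash
python3 - <<'E'
from h import *
w=dict(np.load("j3.npz")); t=onplane(w,283,286,-46.3,w["T_tool_cam"]); print(t)
v=dict(np.load("v1.npz"))
far=onplane(v,195+215/6-.4,20+276/6-.4,8.5,v["W"]); near=onplane(v,195+524/6-.4,20+293/6-.4,8.5,v["W"]); print(far,near)
well=np.array([ (near[0]+405.8)/2,(near[1]+213.2)/2 ]); print(well)
R=Ry(270); tcp=well-(R[:2,:2]@t[:2]); print(tcp)
p=read_tool_pos(); move_l([p[0],p[1]+5,60],v=150)
move_ptp([*tcp,60],R); print(read_clock(),np.round(read_joint_pos(),1),read_gripper_width())
wcap("j4"); 
E
```

```text
[  5.84606916  -0.59811259 -46.3       ]
[402.65723116 160.01702447   8.5       ] [405.4507713  213.45680529   8.5       ]
[405.62538565 213.32840265]
[405.02727306 219.1744718 ]
33.725 [ 12.1 -17.8 -31.8  76.   -0.  -77.8] 34.042539689969075
```

View pics/j4.png

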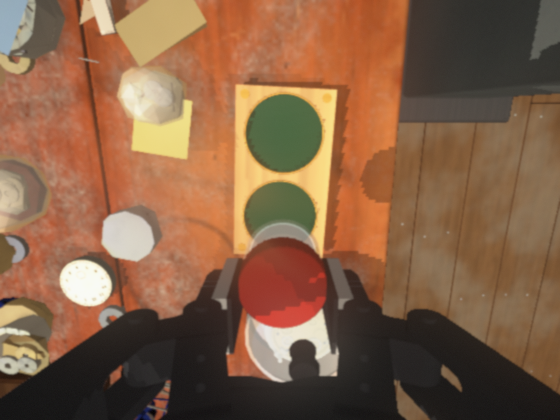

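```bash
python3 - <<'E'
from h import *
p=read_tool_pos(); x,y=405.0,219.2
move_l([x,y,8],v=100); f=np.array(read_wrist_force())
print(move_l([x,y,-8],v=12,max_force=3),np.round(read_tool_pos(),1),np.round(np.array(read_wrist_force())-f,1))
ungrasp(); hold(.1)
move_l([x,y,100],v=250); wcap("j5")
print(read_clock())
E
```

```text
True [404.9 219.2  -1.7] [-0.8  1.8  4.6]
36.5417
```

View pics/j5.png

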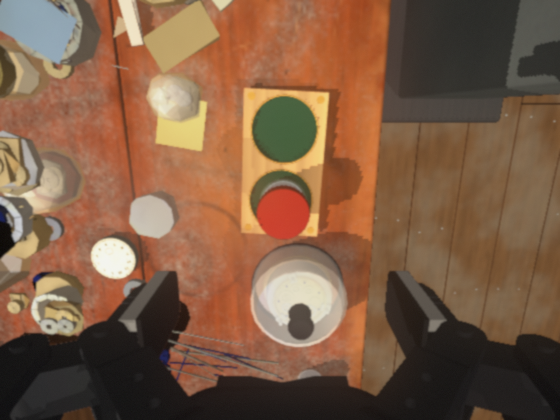

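```bash
cat > s3.py <<'E'
import dbg
from dbg import *
import clr
X,Y=542.2,262.6
d=np.hypot(clr.pts[:,0]-X,clr.pts[:,1]-Y); P=clr.pts[(d<140)&(d>23)&(clr.pts[:,2]>3)]
key=np.unique((P/1.5).astype(int),axis=0,return_index=True)[1]; dbg.P=P[key]; print(len(key))
o=[]
for yaw in range(230,290,5):
    for off in(0,4,8,12,16,20):
      for ob in(-6,-3,0,3,6):
        r=parts(X,Y,18,2,yaw,off,ob,excl=23); k=min(r,key=lambda q:r[q][0]); o.append((r[k][0],yaw,off,ob,k,r[k][1]))
o.sort(key=lambda t:(-t[0],t[2]))
for t in o[:14]: print(t)
w=dict(np.load("j5.npz")); print("jar",onplane(w,284,213,44.5,w["W"]),"dial",onplane(w,113.5,258,8,w["W"]))
crop(w["img"],60,200,190,300,6,"pics/j5d.png"); crop(w["img"],230,80,340,250,3.5,"pics/j5j.png")
E
timeout 550 python3 s3.py
```

```text
16438
(8.4, 265, 20, 0, 'body', [572.0, 227.0, 81.0])
(8.1, 260, 20, -3, 'knuck-1@42', [583.0, 235.0, 80.0])
(6.7, 255, 20, -6, 'knuck-1@42', [588.0, 234.0, 79.0])
(6.0, 260, 20, -6, 'finger-1@42', [574.0, 280.0, 35.0])
(6.0, 265, 20, -3, 'finger-1@42', [579.0, 279.0, 34.0])
(5.9, 265, 20, 3, 'knuck-1@42', [583.0, 235.0, 80.0])
(5.8, 260, 16, -6, 'knuck-1@42', [609.0, 268.0, 54.0])
(5.8, 260, 16, -3, 'knuck-1@42', [609.0, 268.0, 54.0])
(5.4, 270, 20, 0, 'body', [572.0, 227.0, 81.0])
(5.4, 270, 20, 3, 'body', [572.0, 227.0, 81.0])
(5.4, 270, 20, 6, 'body', [572.0, 227.0, 81.0])
(5.1, 260, 16, 0, 'knuck-1@42', [583.0, 235.0, 80.0])
(5.1, 260, 20, 0, 'knuck-1@42', [583.0, 235.0, 80.0])
(4.4, 255, 16, -6, 'knuck-1@42', [609.0, 268.0, 54.0])
jar [403.46011735 213.2679714   44.5       ] dial [542.08245145 262.11735625   8.        ]
```

View pics/j5d.png

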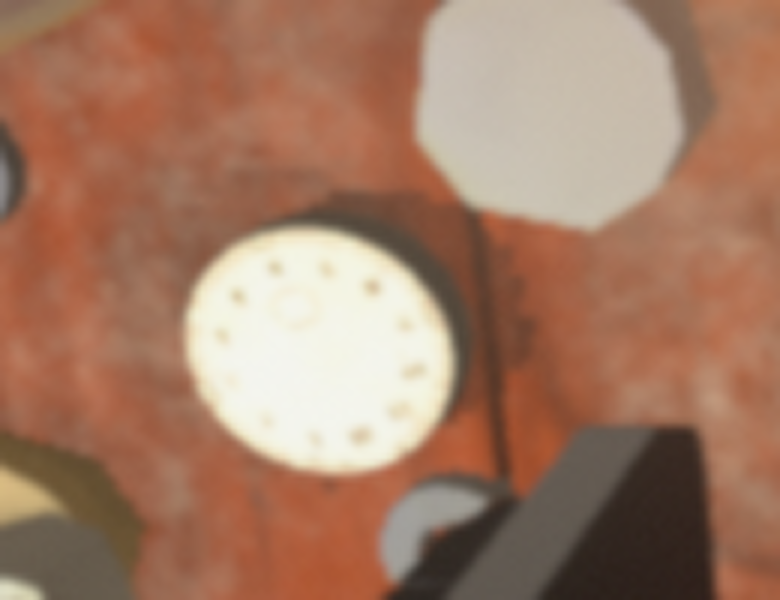

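View pics/j5j.png

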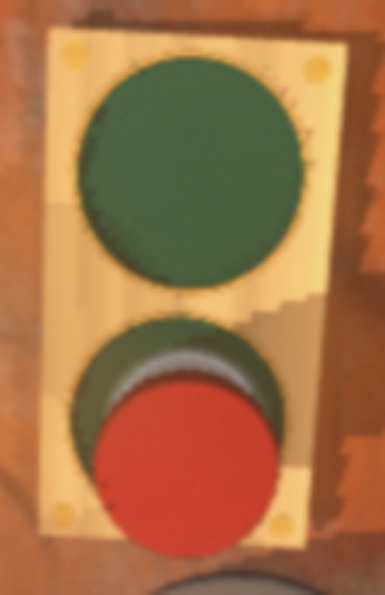

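```bash
sed -i 's/range(230,290,5)/range(150,330,6)/; s/in(0,4,8,12,16,20)/in(0,4,8)/; s/in(-6,-3,0,3,6)/in(-7,0,7)/' s3.py; timeout 570 python3 s3.py
```

```text
16438
(0.1, 258, 8, 0, 'body', [572.0, 227.0, 81.0])
(0.0, 150, 0, -7, 'finger+1@42', [561.0, 301.0, 36.0])
(0.0, 150, 0, 0, 'finger+1@42', [559.0, 302.0, 35.0])
(0.0, 150, 0, 7, 'finger+1@42', [559.0, 302.0, 35.0])
(0.0, 156, 0, -7, 'finger+1@42', [559.0, 302.0, 35.0])
(0.0, 156, 0, 0, 'finger+1@42', [559.0, 302.0, 35.0])
(0.0, 156, 0, 7, 'finger+1@42', [559.0, 302.0, 35.0])
(0.0, 162, 0, -7, 'finger+1@42', [559.0, 302.0, 35.0])
(0.0, 162, 0, 0, 'finger+1@42', [559.0, 302.0, 35.0])
(0.0, 162, 0, 7, 'finger+1@42', [559.0, 303.0, 37.0])
(0.0, 168, 0, -7, 'finger+1@42', [559.0, 303.0, 37.0])
(0.0, 168, 0, 0, 'finger+1@42', [559.0, 303.0, 37.0])
(0.0, 168, 0, 7, 'finger+1@30', [533.0, 303.0, 5.0])
(0.0, 174, 0, -7, 'finger+1@42', [560.0, 304.0, 37.0])
jar [403.46011735 213.2679714   44.5       ] dial [542.08245145 262.11735625   8.        ]
```

Fingertips swing about 12 mm down while closing, so an offset grasp would ride over the 8 mm dial. I'll nudge the dial about 22 mm forward into open bench with an open finger, then grasp it centred.

```bash
python3 - <<'E'
from h import *
R=Ry(265); d=np.array([542.1,262.4]); yv=R[:2,1]
a=d+20*yv
move_ptp([*a,60],R); print(read_clock(),np.round(read_joint_pos(),1))
move_l([*a,-20],v=150)
f=np.array(read_wrist_force())
print(move_l([*a,-38.5],v=40,max_force=4),np.round(read_tool_pos(),1),np.round(np.array(read_wrist_force())-f,1))
b=a+26.5*yv
print(move_l([*b,-38.5],v=40,max_force=8),np.round(read_tool_pos(),1),np.round(np.array(read_wrist_force())-f,1))
move_l([*b,-10],v=100)
n=d+22*yv
move_l([*n,60],v=150)
c,W=wcap("d1"); print(proj({**c,"world_to_cam":np.linalg.inv(W)},[*n,8]),n,read_clock())
E
```

```text
37.15 [ 14.    4.9 -10.8  74.5  -0.  -71. ]
False [522.  264.1 -38.7] [-0.2 -1.1 -0.6]
False [495.9 266.5 -38.4] [-0.6 -0.7 -0.7]
(np.float64(280.2392735379634), np.float64(224.22142372401873)) [520.18371664 264.31742634] 40.375
```

View pics/d1.png

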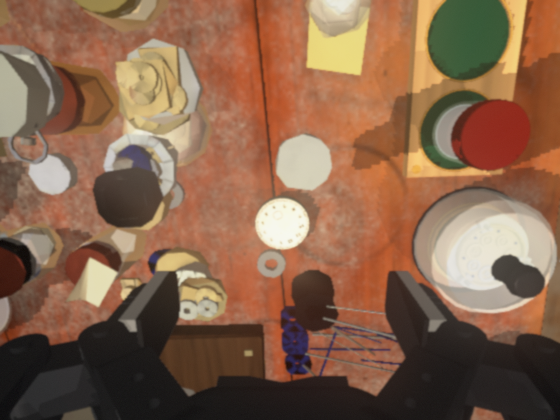

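```bash
python3 - <<'E'
from h import *
w=dict(np.load("d1.npz")); g=onplane(w,282,223,8,w["W"]); print(g)
x,y=g[:2]
move_l([x,y,0],v=150); f=np.array(read_wrist_force())
print(move_l([x,y,-27.5],v=60,max_force=5),np.round(read_tool_pos(),1))
close(20); print(read_gripper_width(),np.round(np.array(read_wrist_force())-f,1),read_clock())
move_l([x,y,20],v=100); print(read_gripper_width(),np.round(np.array(read_wrist_force())-f,1))
wcap("d2"); s=capture("scene"); crop(s["img"],170,170,290,280,5,"pics/s8c.png"); print(read_clock())
E
```

```text
[518.93983116 263.56888401   8.        ]
False [518.8 263.5 -27.7]
33.83121098333257 [-1.3 -0.7  3.6] 42.05
34.06556250269807 [ 0.1 -0.7 -0.8]
42.775
```

View pics/d2.png

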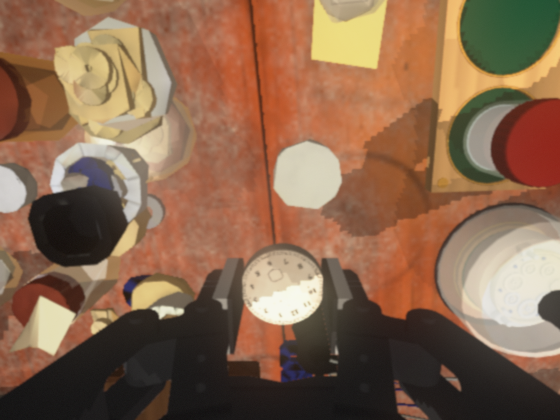

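View pics/s8c.png

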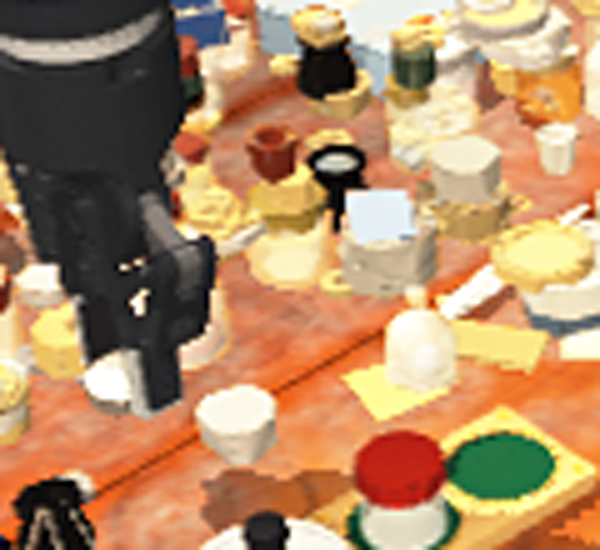

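```bash
python3 - <<'E'
from h import *
w=dict(np.load("d2.npz")); t=onplane(w,283,287,-35.6,w["T_tool_cam"]); print(t)
R=Ry(288); well=np.array([403.0,160.2]); tcp=well-R[:2,:2]@t[:2]; print(tcp)
p=read_tool_pos(); move_l([p[0],p[1],70],v=150)
move_ptp([*tcp,70],R); print(read_clock(),read_gripper_width(),np.round(read_joint_pos(),1))
c,W=wcap("d3")
E
```

```text
[ -0.09856933   0.84252375 -35.6       ]
[403.8317473  160.36660915]
43.9417 34.05136895734444 [   4.3  -23.3  -35.1   78.2    0.  -103.6]
```

View pics/d3.png

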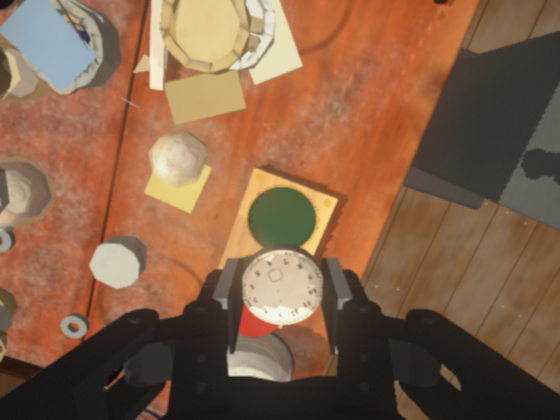

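```bash
python3 - <<'E'
from h import *
w=dict(np.load("d3.npz")); g=onplane(w,283,218.5,8.5,w["W"]); print(g)
x,y=(np.array([403.83,160.37])+np.array([403.0,160.2])*-0.5+g[:2]*.5); print(x,y)
move_l([x,y,0],v=120); move_l([x,y,-13],v=60); f=np.array(read_wrist_force())
print(move_l([x,y,-23],v=10,max_force=2.5),np.round(read_tool_pos(),1),np.round(np.array(read_wrist_force())-f,1))
ungrasp(); hold(.1)
move_l([x,y,110],v=250); wcap("d4"); print(read_clock())
s=capture("scene"); crop(s["img"],170,180,330,310,4.8,"pics/s9c.png")
E
```

```text
[402.54690053 159.6567187    8.5       ]
403.6034502657451 160.09835935074045
True [403.7 160.1 -18.8] [-1.1  1.2  4.6]
47.1083
```

View pics/d4.png

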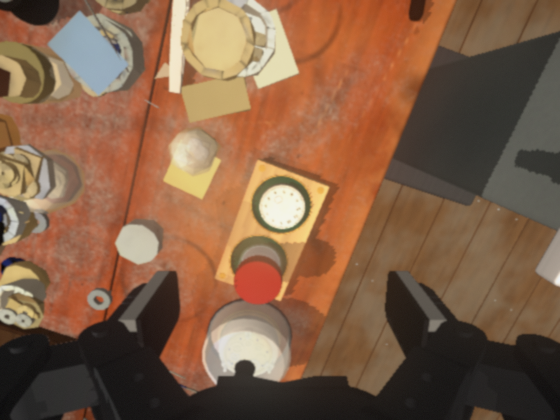

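View pics/s9c.png

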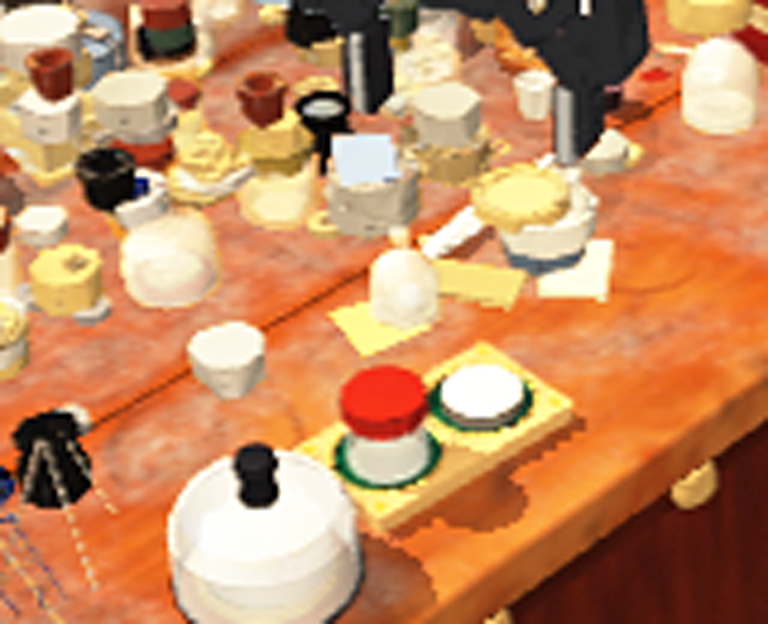

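```bash
python3 - <<'E'
from h import *
w=dict(np.load("d4.npz")); P=cloud(w,w["W"])
def hz(u,v,r): 
    Q=P[v-r:v+r,u-r:u+r].reshape(-1,3); A=np.c_[Q[:,:2]-Q[:,:2].mean(0),np.ones(len(Q))]; return np.linalg.lstsq(A,Q[:,2],rcond=None)[0].round(3)
print("dial plane",hz(282,205,11),"strip",hz(262,175,3),"lid",hz(258,283,10))
print("dial",onplane(w,282,205,14.5,w["W"]),"jar",onplane(w,258,283,44.5,w["W"]))
print(read_tool_pos(),read_clock())
crop(w["img"],190,150,340,395,2.4,"pics/d4c.png")
c=capture("top"); crop(c["img"],110,170,350,290,3.3,"pics/t9.png")
E
```

```text
dial plane [ 0.616 -1.924 17.339] strip [-0.041 -0.099 10.363] lid [ 6.0000e-03 -1.2000e-02  4.5676e+01]
dial [402.74362235 159.07092554  14.5       ] jar [403.72768059 214.24120775  44.5       ]
[402.63942426 160.04341616 108.47683111] 47.1583
```

View pics/d4c.png

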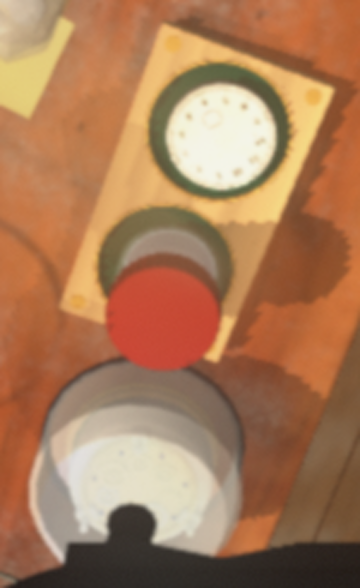

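View pics/t9.png

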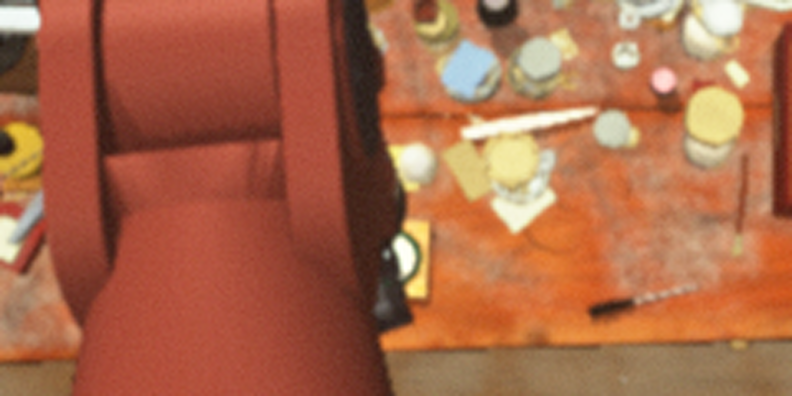

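```bash
python3 - <<'E'
from h import *
w=dict(np.load("d4.npz")); P=cloud(w,w["W"])
Q=P[195:216,272:293].reshape(-1,3); Q=Q[(Q[:,2]<30)&(Q[:,2]>5)]; A=np.c_[Q[:,:2]-Q[:,:2].mean(0),np.ones(len(Q))]
print(len(Q),np.linalg.lstsq(A,Q[:,2],rcond=None)[0].round(3),np.median(Q[:,2]))
p=np.array(read_tool_pos()); print(np.round(read_wrist_force(),1))
sign_off(); print(read_clock())
E
```

```text
439 [8.0000e-03 9.0000e-03 1.5703e+01] 15.743673887947295
[-0.9  0.4 -0.2]
the job is handed in; nothing more can be done
the job is handed in; nothing more can be done
```

The watch is set out as asked and the job is handed in. The robot clock read 47.2 s at the last reading, against the 90 s limit.

**What I did**
- **Movement:** I set the movement gently on the pad, and it touched down at the expected height.
- **Dust cover:** I put the cover over it. It met the bench at the same tool height as when I picked it up (25.1 mm), so it stands flat all round.
- **Red jar:** I put the larger red-lidded jar in the well nearer the pad. Because of close clutter I gripped it off-centre by the lid, which slid it a little on the bench before lifting.
- **Dial:** I pushed the dial about 22 mm forward on the bench to make room, then placed it face up in the farther well.

**Last checks**
- **Dial:** Level to within about 1% slope and centred in its well to about 1 mm. Its top reads 15.7 mm against a nominal 14.5 mm, which is within the camera's usual 1.5–2.5 mm high bias.
- **Jar:** Upright and inside its well, about 2 mm off centre.
- **Bystanders:** In the last pictures the pink jar and screwdriver had not moved. I did not touch the loupe or the tweezers, and did not check them separately.
- **Wrist force:** Near zero, with the gripper clear of everything.

**What disagreed**
- The fingertips really sit about 40 mm behind the documented point, confirmed by two cameras. I planned with the measured value.
- The movement looked about 1.5 mm off the pad's centre, and I left it.
- The dial touched down about 2 mm higher than expected and settled flat when released.
- One automatic check of the dial's tilt came out wrong because of stray points; the repeat without them is the figure given above.

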